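Wipe the silver offcuts off the bench plate

ROBOT

A 6-joint arm with a two-finger parallel gripper is mounted at the origin on the work surface. World frame = base frame: x ahead of the robot, y to its left, z up, the work surface at z = 0. Lengths are in m, angles in degrees, forces in N, time in s.
With the tool pointing down it reaches from about 0.4 to 0.825 m from the base axis. Payload 7 kg.
Tool frame: the origin (TCP) lies midway between the tips of the shut fingers; the grasp point (between the pads) lies 19 mm behind it; z points along the fingers, y is the line along which they close (so a half turn about z gives the same grasp; the last joint's range is limited). The gripper opens to 88 mm and grips with 3 to 60 N. Pads are 19 mm wide; open, the fingers measure 130 mm over their backs; the gripper's body (78 mm by 193 mm) begins 47 mm behind the grasp point.
Start: joints at [-60.499, 20.546, 0.682, 0, -70.136, -16.507], TCP at [0.152, -0.658, 0.203] pointing down, gripper open.
Joint ranges: [-176.03, 176.03], [-82.01, 121.73], [-58.28, 71.71], [-173.87, 95.51], [-174.79, -0.11], [-173.66, 173.66]. Speed limits (degrees/s): [136.94, 136.94, 172.46, 180, 180, 180].

INTERFACE

Orientations are given as [roll, pitch, yaw] about the fixed x, y, z axes, in that order (R = Rz(yaw) Ry(pitch) Rx(roll)).
In Python, from plant import get_state, optics, order gives the robot as it stands. The module is installed in compiled form; this text tells all that it offers.
- The arm moves only by the tool send_rows, never from a script. Its argument "moves" is a list of rows, each an object with "slide": the shift along the tool's x, y, z as a fraction of full scale, a list of three; "turn": the turn about the tool's z as a fraction of full scale; "gripper": the opening, from 0 (shut) to 1 (fully open). A call has exactly 5 rows; each row is the pose to reach, as a shift and turn from the pose commanded when the call began, along the tool's axes at that moment; what a row does not reach only later rows make up. Full scale, the value 1, is 150 mm for a shift and 90 degrees for a turn. A row lasts 1/12 s, in which the tool goes at most 41.7 mm and 7.16 degrees, less where a joint would pass 70% of its speed; a pose out of reach is approached as far as the arm can. A call with a number of a shift or a turn outside -1 to 1 is refused whole. A call with a gripper value outside its range is refused whole. The fingers move at their own pace and stop on an object; "newtons" is the grip in N (left out, the last holds). Time passes only in rows, so rows that repeat a pose let the fingers close, or fill a call up. It gives the time, the measured TCP pose, the force, the opening and the grip force at its end, in the units of the state.
- get_state(): the state, without advancing time (a new reading comes with each control period).
- optics.capture(name): name is "scene" or "side" or "wrist"; returns a dict with "img" (384x512x3 uint8, red, green, blue), "intrinsics" (3x3 intrinsics, pixels), "origin" and "attitude" of the camera in the world. Camera axes: x right, y down, z forward; pixel columns grow to the right and rows downward; lengths in m; the calibration is good to about 2 mm. A picture is of the moment at which its call begins. There is no depth.
- order.close_job(): hands the job in; it is judged then, once.
Trained networks look in the newest picture that a camera, given by its name, has taken for a name from the list of things; names that differ only in an ending like _2 or _b are one class to them, and where a whole thing is asked for, a point or a joint stands for the part that bears it (a point fixed in the world has none). Each returns a list of dicts, best first, with "p" (0 to 1); they miss things now and then, are a little off and sometimes report something else, mostly with a low value. They report only what shows in the picture. A call takes as long as a camera call. They do not tell look-alikes from the thing itself.
- optics.look_for(camera, name): "location" ([x, y, z] in m, in world coordinates, good to about 4 mm: the middle of the surface that is visible of it).
The state is a dict: "time_s": time; "joints": joint angles; "qd": joint speeds; "joint_torque": joint torques, N m; "tcp_pos": TCP position; "eef_rot": TCP orientation; "contact_force": force on the tool from outside, world axes, zero at the start; "moment": the same for the moment, N m; "gripper_width": finger opening in m; "gripper_force": force on a finger pad.
Only numpy, scipy, OpenCV 4.12 (cv2) and the standard library are available. Lean on these libraries where they do the work, as an engineer would, in place of code of your own. Each camera call takes 0.05 s, during which the arm holds its last target. There are 200 camera calls.

TASK

Wipe all the loose silver offcuts off the steel bench plate into the scrap tray at its near edge, losing none on the bench. Lift the rubber-soled wiper up and off its hook by its tongue, lay it down sole-down on the open bench without dropping it and let go, then take it again by its wooden handle and wipe the plate with the rubber held flat on the steel, pressing only lightly so as not to mar the polish; do not touch the offcuts with the fingers. When the plate is clear, leave the wiper lying on it sole down, and leave the jar, the dish and the hammer where they are.

Things in the scene. Friction and masses are not known exactly. Their poses are not given: they have to be found in the camera images.
- wiper: Beech wiper, 0.25 kg, like a small plasterer's float with a hanging tongue. Origin: middle of the wood's end away from the tongue. Own z: along its length to the tongue (up as it hangs), x: out of its back, where the handle is, y: across. Head z 0 to 150, y +-33: wood x +-6, rubber sole x -14 to -6. Lying sole down: x points up, origin 14 above the support. Balances near z 80. In mm.
- wiper_grip (a point): In the wiper's handle, where it is taken for wiping: own (26, 0, 80) mm. The handle is a bar on the back, z 35 to 125, y +-12 (24 thick), x 6 to 38 mm, so its crest is 52 mm above the wiping face. Take it across own y with the fingers along own -x.
- wiper_tongue (a point): Middle of the window in the tongue, own (0, 0, 180) mm, 25 mm below the tongue's end. Tongue: z 150 to 205, y +-20 (40 wide), x +-6; window z 167 to 193, y +-8 mm: the wiper hangs by it, handle towards the board, sole away from it. It can be pinched from above across the 40 mm, at the sides of the window; lightly held, it pivots between the fingers when its lower end is set on the bench.
- stand: Heavy fixed wooden tool board, left or right of the plate. Foot 100 x 150 x 16; panel 14 thick, 150 wide, 250 high, front face at own x = 33 mm. Origin: centre of the foot's underside; own x points from the hook's tip to the panel, z up. Round steel hook, 8 mm thick, runs level out of the panel along own -x at y = 0, axis 219 mm high, to x = -48, there its tip bends up.
- hook_tip (a point): Top of the hook's upturned tip, stand's own (-52, 0, 232) mm, about 9 mm above the top of the level part. To free the wiper raise it more than 10 and less than 18 mm, then draw it level 50 mm or more along the stand's own -x.
- plate: Steel bench plate on an oak block, fixed: 200 along own x, 150 along own y, top 50 mm above the bench. Origin: centre of its underside; own x points away from the tray: the stroke runs along own -x. The offcuts lie between own x = -95 and +16, y +-67 mm; the strip x +20 to +100 is clear, room for the wiper's 66 mm width laid across the plate.
- plate_top (a point): Centre of the plate's top face. It is polished: a press of 3 to 15 N is plenty for wiping; 50 N mars it.
- tray: Open scrap tray of grey sheet steel, fixed, 120 mm along own x, 200 mm along own y, 30 mm high, walls 3 mm; origin centre of its underside; same yaw as the plate. Its far wall stands just under the plate's overhanging near edge, 20 mm below the top of the plate.
- chip0: Silver offcut, strip 26 x 14 x 5 mm, 18 g, loose on the plate; origin at its underside.
- chip1: Silver offcut, round blank 26 across, 5 thick mm, 18 g, loose on the plate; origin at its underside.
- chip2: Silver offcut, bar stub 24 x 9 x 9 mm, 18 g, loose on the plate; origin at its underside.
- chip3: Silver offcut, L-shape 24 x 19 x 5 mm, 18 g, loose on the plate; origin at its underside.
- chip4: Silver offcut, square 18 x 18 x 5 mm, 18 g, loose on the plate; origin at its underside.
- chip5: Silver offcut, strip 26 x 10 x 6 mm, 18 g, loose on the plate; origin at its underside.
- jar: Bystander: amber glass jar, 56 across, 75 mm high, on the side of the plate where the stand is not. Origin: centre of its underside.
- dish: Bystander: shallow black dish, 90 across, 22 mm high, beyond the plate. Origin: centre of its underside.
- hammer: Bystander: bench hammer about 200 mm long lying beyond the plate. Origin near its middle, handle towards own -x.
There are look-alikes about, which are no part of the job. Of the things that look like the tray, take the one that is nearest to the robot's base at the start.

How it is judged (in metres and radians):
On the way, in this order (a step that is already met when the one before it is completed fails the run):
1. the wiper is off its hook and lies sole down on the bench, released (angle between wiper's own x axis and vertical below 0.12 rad and height (world z) of wiper below 0.025 m and contact force between wiper and the fingers below 0.1 N and linear speed of wiper below 0.02 m/s), for 0.2 s.
2. the wiper, held by its handle, is set with its sole flat on the plate (angle between wiper's own x axis and vertical below 0.12 rad and contact force between the fingers and wiper above 1 N and distance between the grasp point and wiper_grip below 0.04 m and contact force between wiper and plate above 1 N and z of wiper in the frame of plate above 0.055 m), for 0.2 s.
At the end, for the whole second after the job is handed in: All six offcuts lie in the scrap tray (within its 120 x 200 mm outline, below 30 mm height), at rest; the wiper lies still on the plate, sole down (within 0.12 rad), clear of the tray and released (x of chip0 in the frame of tray between -0.06 and 0.06 m and y of chip0 in the frame of tray between -0.1 and 0.1 m and height (world z) of each of chip0, chip1, chip2, chip3, chip4, chip5 below 0.03 m and linear speed of each of chip0, chip1, chip2, chip3, chip4, chip5 below 0.03 m/s and x of chip1 in the frame of tray between -0.06 and 0.06 m and y of chip1 in the frame of tray between -0.1 and 0.1 m and x of chip2 in the frame of tray between -0.06 and 0.06 m and y of chip2 in the frame of tray between -0.1 and 0.1 m and x of chip3 in the frame of tray between -0.06 and 0.06 m and y of chip3 in the frame of tray between -0.1 and 0.1 m and x of chip4 in the frame of tray between -0.06 and 0.06 m and y of chip4 in the frame of tray between -0.1 and 0.1 m and x of chip5 in the frame of tray between -0.06 and 0.06 m and y of chip5 in the frame of tray between -0.1 and 0.1 m and angle between wiper's own x axis and vertical below 0.12 rad and contact force between wiper and plate above 0.5 N and contact force between wiper and tray below 0.1 N and linear speed of wiper below 0.02 m/s and z of wiper in the frame of plate above 0.055 m); the robot touches nothing.
It fails at once if an offcut is touched with the fingers (contact force between the fingers and chip0 above 0.3 N or contact force between the fingers and chip1 above 0.3 N or contact force between the fingers and chip2 above 0.3 N or contact force between the fingers and chip3 above 0.3 N or contact force between the fingers and chip4 above 0.3 N or contact force between the fingers and chip5 above 0.3 N).
It fails at once if the wiper rubs on the plate while it is held by its tongue (distance between the grasp point and wiper_tongue below 0.05 m and contact force between the fingers and wiper above 1 N and contact force between wiper and plate above 1 N).
It fails at once if the wiper is pressed hard on the plate (over 50 N) (contact force between wiper and plate above 50 N).
It fails at once if the wiper is dropped (moves faster than 0.6 m/s while no finger touches it) (contact force between the fingers and wiper below 0.05 N and linear speed of wiper above 0.6 m/s).
It fails at once if a bystander (jar, dish, hammer) is shifted more than 20 mm (distance of any of jar, dish, hammer from where it was at the start of the episode above 0.02 m).
It also fails if it takes over 72 s, if anything falls off the work surface, if the arm or the gripper's body presses on something with over 40 N, if the wrist force passes 120 N, or if a joint passes its speed limit or range.

## Working session

There is one attempt and no reset: what is moved stays moved. The work goes in short steps, Python scripts to look and compute and a tool call to move; the robot and the scene stay as the last step left them, time stands still between calls to the robot, and variables do not carry over. Pictures are saved under pics/ and viewed, at most 10 in all, crops included, and the job is handed in when it is done.

Besides the shell and the picture viewer there is one more tool, called after "Emit:" as name([rows], argument=value, ...), one row to a line, values as JSON. send_rows: Moves the arm, as the interface text tells. Shift numbers are shares of 150 mm and turn numbers shares of 90 degrees, none past 1 either way. Its arguments: {"type":"object","properties":{"moves":{"type":"array"},"newtons":{"type":"number"}},"required":["moves"]}

```bash
mkdir -p pics; python3 - <<'E'
from plant import get_state, optics, order
import cv2,numpy as np
s=get_state(); print(s['time_s'],s['tcp_pos'],s['eef_rot'],s['gripper_width'])
for c in ['scene','side']:
    d=optics.capture(c); cv2.imwrite(f'pics/{c}0.png',cv2.cvtColor(d['img'],cv2.COLOR_RGB2BGR))
    print(c,d['intrinsics'],d['origin'],d['attitude'])
    for n in ['wiper','wiper_grip','wiper_tongue','stand','hook_tip','plate','plate_top','tray','chip0','chip1','chip2','chip3','chip4','chip5','jar','dish','hammer']:
        print(n,[(np.round(r['location'],3).tolist(),round(r['p'],2)) for r in optics.look_for(c,n)])
E
```

```text
0.0 [ 0.15164632 -0.65720441  0.20192419] [ 1.79904946e+02 -9.05812946e-03 -1.67010005e+02] 0.08763369026653565
scene [[475.18503111   0.         257.55064368]
 [  0.         475.18503111 186.30849027]
 [  0.           0.           1.        ]] [ 1.27140223 -0.99053165  1.31376673] [-131.66857576    0.64950848   35.63809416]
wiper [([0.611, -0.322, 0.192], 0.68)]
wiper_grip [([0.618, -0.327, 0.194], 0.68)]
wiper_tongue [([0.615, -0.328, 0.196], 0.53), ([0.738, 0.199, 0.02], 0.43)]
stand [([0.675, -0.341, 0.135], 0.75)]
hook_tip [([0.678, -0.344, 0.134], 0.9)]
plate [([0.592, -0.036, 0.051], 0.81)]
plate_top [([0.589, -0.036, 0.045], 0.66)]
tray [([0.249, 0.485, -0.001], 0.95), ([0.396, -0.004, -0.002], 0.84), ([0.455, 0.26, 0.004], 0.59), ([0.678, -0.342, 0.133], 0.25)]
chip0 []
chip1 []
chip2 []
chip3 []
chip4 []
chip5 []
jar [([0.633, 0.347, 0.05], 0.78)]
dish [([0.752, -0.119, 0.011], 0.88), ([0.614, -0.326, 0.194], 0.31)]
hammer [([0.74, 0.198, 0.018], 0.87), ([0.634, 0.345, 0.053], 0.58)]
side [[357.31744867   0.         256.43418494]
 [  0.         357.31744867 189.92323973]
 [
[... 204 characters left out ...]
iper_tongue [([0.607, -0.303, 0.13], 0.68)]
stand [([0.665, -0.304, 0.11], 0.63)]
hook_tip [([0.673, -0.299, 0.111], 0.87), ([0.623, 0.377, 0.056], 0.55)]
plate [([0.571, 0.011, 0.052], 0.83)]
plate_top [([0.567, 0.013, 0.051], 0.89)]
tray [([0.415, 0.001, 0.004], 0.78), ([0.466, 0.255, 0.004], 0.75), ([0.26, 0.431, 0.003], 0.67)]
chip0 [([0.413, 0.004, 0.005], 0.38)]
chip1 [([0.413, 0.004, 0.005], 0.38)]
chip2 [([0.413, 0.004, 0.005], 0.38)]
chip3 [([0.413, 0.004, 0.005], 0.38)]
chip4 [([0.413, 0.004, 0.005], 0.38)]
chip5 [([0.413, 0.004, 0.005], 0.38)]
jar [([0.622, 0.377, 0.059], 0.9)]
dish [([0.765, -0.14, 0.013], 0.83), ([0.62, 0.377, 0.06], 0.26)]
hammer [([0.724, 0.215, 0.025], 0.77)]
```

View both.

View pics/scene0.png

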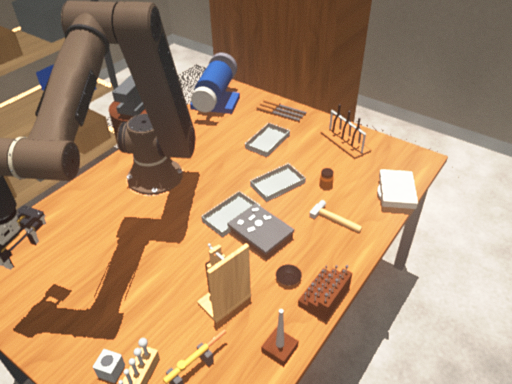

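View pics/side0.png

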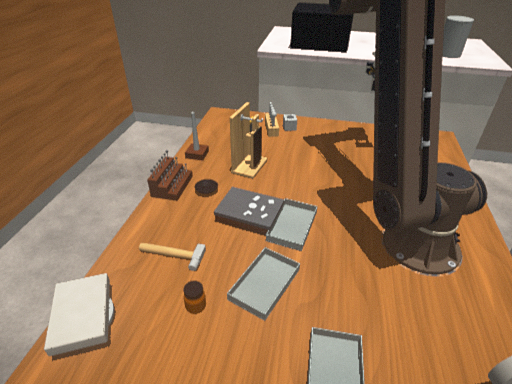

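```bash
python3 - <<'E'
import cv2,numpy as np
a=cv2.imread('pics/scene0.png')[188:328,195:310]; b=cv2.imread('pics/side0.png')[97:247,212:322]
a=cv2.resize(a,None,fx=4,fy=4,interpolation=cv2.INTER_CUBIC); b=cv2.resize(b,None,fx=3,fy=3,interpolation=cv2.INTER_CUBIC)
o=np.zeros((600,800,3),np.uint8); o[:560,:460]=a;o[:450,465:795]=b
cv2.imwrite('pics/crop1.png',o)
E
```

```text
(no output)
```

View pics/crop1.png

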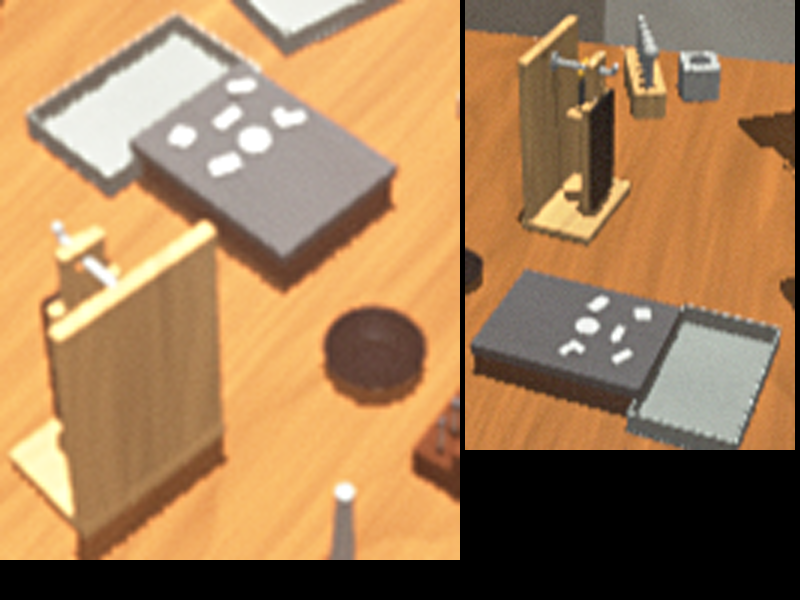

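```bash
cat > h.py <<'E'
import numpy as np
from scipy.spatial.transform import Rotation as R
from scipy.optimize import least_squares
CAM={'scene':(475.185,(257.55,186.308),(1.27140223,-0.99053165,1.31376673),(-131.66857576,0.64950848,35.63809416)),
'side':(357.317,(256.434,189.923),(0.3561559,0.89420903,0.83215394),(-127.46606748,-0.64269045,-167.97586838))}
def proj(c,P):
    if isinstance(c,str): f,cc,o,a=CAM[c]
    else: f,cc,o,a=c['intrinsics'][0,0],c['intrinsics'][:2,2],c['origin'],c['attitude']
    q=R.from_euler('xyz',a,degrees=True).inv().apply(np.atleast_2d(P)-np.array(o))
    return q[:,:2]/q[:,2:]*f+np.array(cc)
def fit(obs,x0,z=0.):
    "obs: list (cam,uv,own xyz mm); returns x,y,yaw deg"
    def res(p):
        Rz=R.from_euler('z',p[2]).as_matrix(); r=[]
        for c,uv,q in obs: r+=list(proj(c,Rz@(np.array(q)/1e3)+[p[0],p[1],z])[0]-uv)
        return r
    s=least_squares(res,x0,loss='soft_l1'); return s.x[0],s.x[1],np.degrees(s.x[2]),np.round(np.array(res(s.x)).reshape(-1,2),1)
E
python3 - <<'E'
from h import *
A=lambda u,v:((u+.5)/4-.5+195,(v+.5)/4-.5+188)
B=lambda u,v:((u-465+.5)/3-.5+212,(v+.5)/3-.5+97)
pl=[('scene',A(132,145),(-100,-75,50)),('scene',A(258,68),(-100,75,50)),('scene',A(397,170),(100,75,50)),('scene',A(283,258),(100,-75,50)),
('side',B(683,305),(-100,-75,50)),('side',B(640,390),(-100,75,50)),('side',B(473,347),(100,75,50)),('side',B(527,270),(100,-75,50))]
for k in (pl,pl[:4],pl[4:]): print(fit(k,[.58,0,0]))
st=[('scene',A(65,340),(47,-75,250)),('scene',A(217,240),(47,75,250)),('scene',A(207,222),(33,75,250)),('scene',A(50,322),(33,-75,250)),('scene',A(82,557),(50,-75,0)),('scene',A(225,460),(50,75,0)),('scene',A(57,226),(-52,0,232)),
('side',B(615,68),(-52,0,232)),('side',B(587,242),(-50,75,0)),('side',B(630,180),(-50,-75,16)),('side',B(537,67),(33,75,250)),('side',B(577,17),(33,-75,250))]
for k in (st,st[:7],st[7:]): print(fit(k,[.65,-.33,0]))
E
```

```text
(np.float64(0.5665736918599937), np.float64(-0.01826311520106186), np.float64(-9.068830801179123), array([[-1.5, -0.8],
       [-4.3, -1.8],
       [ 0. , -0.8],
       [-0.2, -0. ],
       [-0.4,  0.6],
       [-0.4, -0.2],
       [-1.3, -1.2],
       [-0.8, -0.6]]))
(np.float64(0.5725452210450694), np.float64(-0.018301728016358213), np.float64(-10.857184391153082), array([[-0. , -0.9],
       [-2. , -1.3],
       [ 1.3,  0.7],
       [ 0.1,  0.9]]))
(np.float64(0.5636956750334422), np.float64(-0.017226235655423215), np.float64(-8.43552894411999), array([[ 0.2,  0.7],
       [ 0.8,  0. ],
       [-0.5, -0.6],
       [-0.4, -0.2]]))
(np.float64(0.6375275634641338), np.float64(-0.319131650466052), np.float64(-11.679650735501825), array([[-1.7,  1.1],
       [ 0.2, -1.8],
       [-0.4,  0.1],
       [-1. ,  2.7],
       [ 0.9, -2.9],
       [ 0.6, -6. ],
       [-0.1,  0.5],
       [-0.3, -1.1],
       [ 0.1,  1.8],
       [ 0.2,  0.7],
       [-3.8, -1.3],
       [ 0.1, -0.1]]))
(np.float64(0.6382126033619374), np.float64(-0.3191258068052912), np.float64(-12.747902599366306), array([[-2.1,  1.1],
       [ 0.5, -1.3],
       [-0.1,  0.6],
       [-1.3,  2.6],
       [ 0.6, -2.9],
       [ 0.8, -5.5],
       [ 0.4,  0.4]]))
(np.float64(0.6357942236663798), np.float64(-0.3190983554491), np.float64(-9.757889391100298), array([[ 0.3, -1.2],
       [ 1.2,  1.8],
       [ 0.2,  0.4],
       [-2.9, -1. ],
       [-0.2, -0.1]]))
```

```bash
cat >> h.py <<'E'
def go(x,y,z,yaw,s=None):
    "print slide/turn from the measured pose to the target"
    from plant import get_state
    s=s or get_state(); T=R.from_euler('xyz',s['eef_rot'],degrees=True)
    d=T.inv().apply(np.array([x,y,z])-s['tcp_pos'])/.15
    t=-((yaw-s['eef_rot'][2]+180)%360-180)/90
    print('slide',np.round(d,3),'turn',round(t,3)); return d,t
def st():
    from plant import get_state
    s=get_state(); print('t',round(s['time_s'],2),'tcp',np.round(s['tcp_pos'],4),'rot',np.round(s['eef_rot'],2),'J',np.round(s['joints'],0),'F',np.round(s['contact_force'],1),'w',round(s['gripper_width'],4),'g',s['gripper_force'])
    return s
E
python3 - <<'E'
from h import *
from plant import optics
s=st(); d=optics.capture('wrist'); T=R.from_euler('xyz',s['eef_rot'],degrees=True)
print('K',d['intrinsics'],'cam in tool',T.inv().apply(d['origin']-s['tcp_pos']), (T.inv()*R.from_euler('xyz',d['attitude'],degrees=True)).as_matrix().round(3))
go(.48,-.29,.34,169)
E
```

```text
t 1.8 tcp [ 0.1518 -0.6577  0.2029] rot [ 180.   -0. -167.] J [-60.  21.   1.   0. -70. -17.] F [-0.4 -0.2  0.4] w 0.0877 g 0.0
K [[286.94293532   0.         259.41375619]
 [  0.         286.94293532 187.24986782]
 [  0.           0.           1.        ]] cam in tool [ 0.07683623  0.00023268 -0.18204712] [[ 0.001 -0.959 -0.284]
 [ 1.     0.001  0.   ]
 [ 0.    -0.284  0.959]]
slide [-2.683  1.896 -0.914] turn 0.267
```

Emit:
send_rows([
  {"slide": [-0.2,0.13,-0.2],"turn": 0,"gripper": 1},
  {"slide": [-0.4,0.28,-0.4],"turn": 0,"gripper": 1},
  {"slide": [-0.6,0.42,-0.6],"turn": 0,"gripper": 1},
  {"slide": [-0.75,0.52,-0.75],"turn": 0,"gripper": 1},
  {"slide": [-0.9,0.63,-0.914],"turn": 0,"gripper": 1},
])

```text
time_s: 2.27
tcp_pos: [0.2597, -0.5374, 0.3372]
eef_rot: [180.0, 0.0, -167.0]
contact_force: [1.5, -1.2, -0.2]
gripper_width: 0.0876
gripper_force: 0.0
```

Emit:
send_rows([
  {"slide": [-0.2,0.13,0],"turn": 0,"gripper": 1},
  {"slide": [-0.4,0.28,0],"turn": 0,"gripper": 1},
  {"slide": [-0.6,0.42,0],"turn": 0,"gripper": 1},
  {"slide": [-0.75,0.52,0],"turn": 0,"gripper": 1},
  {"slide": [-0.9,0.63,0],"turn": 0,"gripper": 1},
])

```text
time_s: 2.68
tcp_pos: [0.3703, -0.4148, 0.3364]
eef_rot: [-180.0, 0.0, -167.0]
contact_force: [-0.1, -0.3, -0.2]
gripper_width: 0.088
gripper_force: 0.0
```

Emit:
send_rows([
  {"slide": [-0.2,0.13,0],"turn": 0.07,"gripper": 1},
  {"slide": [-0.4,0.28,0],"turn": 0.14,"gripper": 1},
  {"slide": [-0.6,0.42,0],"turn": 0.2,"gripper": 1},
  {"slide": [-0.88,0.63,0],"turn": 0.267,"gripper": 1},
  {"slide": [-0.88,0.63,0],"turn": 0.267,"gripper": 1},
])

```text
time_s: 3.1
tcp_pos: [0.4793, -0.2911, 0.3358]
eef_rot: [180.0, 0.0, 168.6]
contact_force: [-0.2, -0.2, 0.1]
gripper_width: 0.0878
gripper_force: 0.0
```

```bash
python3 - <<'E'
from h import *
from plant import optics
import cv2,pickle
s=st(); d=optics.capture('wrist'); pickle.dump(d,open('w1.pkl','wb'))
cv2.imwrite('pics/w1.png',cv2.cvtColor(d['img'],cv2.COLOR_RGB2BGR))
for n in ['wiper','hook_tip','wiper_tongue']: print(n,[(np.round(r['location'],3).tolist(),round(r['p'],2)) for r in optics.look_for('wrist',n)])
Rz=R.from_euler('z',-11,degrees=True)
for q in [(-52,0,232),(33,75,250),(33,-75,250),(-50,75,16),(-50,-75,16)]: print(q,proj(d,Rz.apply(np.array(q)/1e3)+[.637,-.319,0]).round())
E
```

```text
t 3.1 tcp [ 0.4793 -0.2911  0.3358] rot [1.7995e+02 3.0000e-02 1.6863e+02] J [-11.   6.  -1.  -0. -83. -90.] F [-0.2 -0.2  0.1] w 0.0878 g 0.0
wiper [([0.602, -0.31, 0.136], 0.91)]
hook_tip [([0.653, -0.333, 0.129], 0.67)]
wiper_tongue [([0.602, -0.311, 0.136], 0.68)]
(-52, 0, 232) [[262. 272.]]
(33, 75, 250) [[327. 344.]]
(33, -75, 250) [[198. 345.]]
(-50, 75, 16) [[301. 207.]]
(-50, -75, 16) [[221. 207.]]
```

View pics/w1.png

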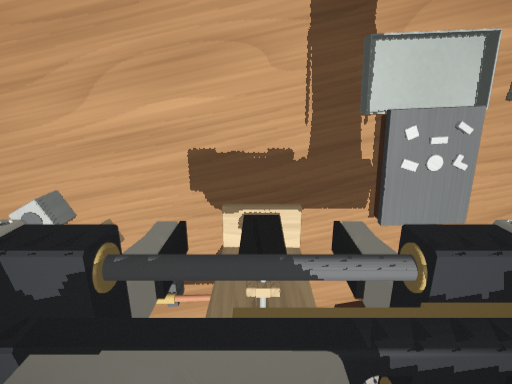

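```bash
cat >> h.py <<'E'
def back(d,uv,z):
    K=d['intrinsics']; r=R.from_euler('xyz',d['attitude'],degrees=True).apply(np.linalg.inv(K)@[uv[0],uv[1],1]); o=np.array(d['origin'])
    return o+r*(z-o[2])/r[2]
E
python3 - <<'E'
from h import *
import pickle,cv2
d=pickle.load(open('w1.pkl','rb'))
for uv in [(247,292),(263,292),(280,292),(263,288),(263,297)]: 
    p=back(d,uv,.235); print(uv,p.round(4), R.from_euler('z',11,degrees=True).apply(p-[.637,-.319,0]).round(4))
for uv,z in [((386,109),.05),((484,106),.05),((468,223),.05),((382,223),.05),((221,207),.016),((301,207),.016)]: print(uv,back(d,uv,z).round(4))
w=[(d,(386,109),(-100,-75,50)),(d,(484,106),(-100,75,50)),(d,(468,223),(100,75,50)),(d,(382,224),(100,-75,50))]
print(fit(w,[.57,0,-.15]))
im=cv2.cvtColor(d['img'],cv2.COLOR_RGB2BGR)
o=np.zeros((600,800,3),np.uint8)
o[:480,:400]=cv2.resize(im[200:320,212:312],None,fx=4,fy=4,interpolation=cv2.INTER_CUBIC); o[:600,405:]=cv2.resize(im[90:240,362:492],(395,456))[0:456].repeat(1,0) if False else 0
c=cv2.resize(im[95:235,365:495],None,fx=3,fy=3,interpolation=cv2.INTER_CUBIC); o[:420,405:795]=c
cv2.imwrite('pics/crop2.png',o)
E
```

```text
(247, 292) [ 0.607  -0.3308  0.235 ] [-0.0272 -0.0173  0.235 ]
(263, 292) [ 0.6106 -0.3127  0.235 ] [-0.0271  0.0011  0.235 ]
(280, 292) [ 0.6144 -0.2935  0.235 ] [-0.027   0.0207  0.235 ]
(263, 288) [ 0.6053 -0.3117  0.235 ] [-0.0325  0.0011  0.235 ]
(263, 297) [ 0.6173 -0.314   0.235 ] [-0.0203  0.0011  0.235 ]
(386, 109) [ 0.4533 -0.0823  0.05  ]
(484, 106) [0.4789 0.0688 0.05  ]
(468, 223) [0.677  0.0456 0.05  ]
(382, 223) [ 0.6472 -0.1034  0.05  ]
(221, 207) [ 0.5736 -0.3824  0.016 ]
(301, 207) [ 0.6029 -0.2363  0.016 ]
(np.float64(0.5649345882323512), np.float64(-0.01798381286755987), np.float64(-7.37424659108556), array([[ 1.9,  1.5],
       [ 0.3, -2.3],
       [-1.1, -1.5],
       [-0.7,  2.9]]))
```

View pics/crop2.png

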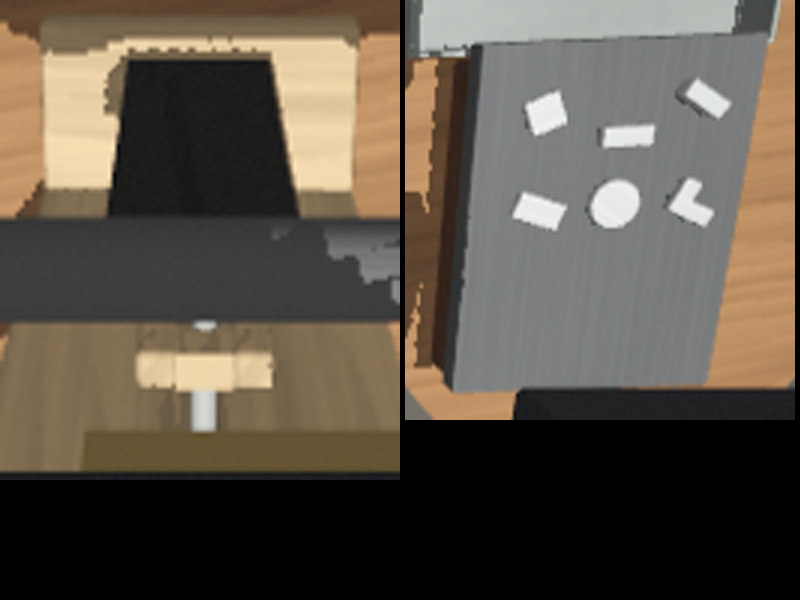

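```bash
python3 - <<'E'
from h import *
go(.6106,-.3125,.28,168.7);go(.6106,-.3125,.207,168.7)
d=__import__('pickle').load(open('w1.pkl','rb'))
B=lambda u,v:((u-465+.5)/3-.5+212,(v+.5)/3-.5+97)
w=[(d,(390.3,109.7),(-100,-75,50)),(d,(485.7,105.7),(-100,75,50)),(d,(465.7,222.3),(100,75,50)),(d,(381.3,225.3),(100,-75,50))]
v=[('side',B(683,305),(-100,-75,50)),('side',B(640,390),(-100,75,50)),('side',B(473,347),(100,75,50)),('side',B(527,270),(100,-75,50))]
print(fit(w,[.57,0,-.15]),fit(w+v,[.57,0,-.15]))
E
```

```text
slide [-0.9    0.051  0.373] turn 0.004
slide [-0.9    0.051  0.86 ] turn 0.004
(np.float64(0.565528010668558), np.float64(-0.017010139450216434), np.float64(-8.697907239644623), array([[-0.2, -0.2],
       [ 0.5, -0.7],
       [ 0.2,  0.4],
       [-0.7,  1. ]])) (np.float64(0.5651257740174651), np.float64(-0.01709935291834305), np.float64(-8.667103040065317), array([[-0.3, -0.4],
       [ 0.5, -1. ],
       [ 0.2,  0.2],
       [-0.7,  0.8],
       [-0.2,  0.7],
       [ 0.2,  0. ],
       [-1. , -0.7],
       [-0.7, -0.3]]))
```

Plate: (0.565, -0.017), yaw -8.7°. Move over the tongue and down.

Emit:
send_rows([
  {"slide": [-0.25,0.01,0.1],"turn": 0,"gripper": 1},
  {"slide": [-0.5,0.03,0.2],"turn": 0,"gripper": 1},
  {"slide": [-0.75,0.05,0.3],"turn": 0,"gripper": 1},
  {"slide": [-0.9,0.05,0.37],"turn": 0,"gripper": 1},
  {"slide": [-0.9,0.05,0.37],"turn": 0,"gripper": 1},
])

```text
time_s: 3.72
tcp_pos: [0.6119, -0.3141, 0.2748]
eef_rot: [180.0, -0.4, 168.9]
contact_force: [-0.7, 0.3, -1.9]
gripper_width: 0.0875
gripper_force: 0.0
```

```bash
python3 - <<'E'
from h import *
st();go(.6106,-.3125,.207,168.7)
E
```

```text
t 3.72 tcp [ 0.6119 -0.3141  0.2748] rot [179.96  -0.38 168.93] J [-11.  20.   9.  -0. -80. -90.] F [-0.7  0.3 -1.9] w 0.0875 g 0.0
slide [0.008 0.008 0.452] turn 0.003
```

Emit:
send_rows([
  {"slide": [0,0.005,0.15],"turn": 0,"gripper": 1},
  {"slide": [0.005,0.005,0.3],"turn": 0,"gripper": 1},
  {"slide": [0.005,0.005,0.44],"turn": 0,"gripper": 1},
  {"slide": [0.005,0.005,0.44],"turn": 0,"gripper": 1},
  {"slide": [0.005,0.005,0.44],"turn": 0,"gripper": 1},
])

```text
time_s: 4.13
tcp_pos: [0.6087, -0.3132, 0.2143]
eef_rot: [-180.0, -0.1, 168.9]
contact_force: [1.4, 0.4, 0.1]
gripper_width: 0.0876
gripper_force: 0.0
```

Emit:
send_rows([
  {"slide": [0,0,0],"turn": 0,"gripper": 0.3},
  {"slide": [0,0,0],"turn": 0,"gripper": 0.3},
  {"slide": [0,0,0],"turn": 0,"gripper": 0.3},
  {"slide": [0,0,0],"turn": 0,"gripper": 0.3},
  {"slide": [0,0,0],"turn": 0,"gripper": 0.3},
], newtons=12)

```text
time_s: 4.55
tcp_pos: [0.6103, -0.3122, 0.2153]
eef_rot: [-180.0, 0.1, 169.0]
contact_force: [0.6, -0.3, -0.6]
gripper_width: 0.06
gripper_force: 0.0
```

```bash
python3 - <<'E'
from h import *
st()
E
```

```text
t 4.55 tcp [ 0.6103 -0.3122  0.2153] rot [-1.8000e+02  7.0000e-02  1.6897e+02] J [-11.  21.   3.   0. -72. -90.] F [ 0.6 -0.3 -0.6] w 0.06 g 0.0
```

Emit:
send_rows([
  {"slide": [0,0,0.02],"turn": 0,"gripper": 0.3},
  {"slide": [0,0,0.02],"turn": 0,"gripper": 0.3},
  {"slide": [0,0,0.02],"turn": 0,"gripper": 0.3},
  {"slide": [0,0,0.02],"turn": 0,"gripper": 0.3},
  {"slide": [0,0,0.02],"turn": 0,"gripper": 0.3},
], newtons=12)

```text
time_s: 4.97
tcp_pos: [0.61, -0.3129, 0.212]
eef_rot: [-179.9, 0.0, 169.0]
contact_force: [-1.4, -5.4, 3.1]
gripper_width: 0.0284
gripper_force: 2.6
```

Emit:
send_rows([
  {"slide": [0,0,0],"turn": 0,"gripper": 0.2},
  {"slide": [0,0,0],"turn": 0,"gripper": 0.2},
  {"slide": [0,0,0],"turn": 0,"gripper": 0.2},
  {"slide": [0,0,0],"turn": 0,"gripper": 0.2},
  {"slide": [0,0,0],"turn": 0,"gripper": 0.2},
], newtons=12)

```text
time_s: 5.38
tcp_pos: [0.6102, -0.3149, 0.214]
eef_rot: [-179.8, 0.2, 168.9]
contact_force: [-2.9, -8.8, 6.0]
gripper_width: 0.0178
gripper_force: 5.2
```

```bash
python3 - <<'E'
from h import *
st()
E
```

```text
t 5.38 tcp [ 0.6102 -0.3149  0.214 ] rot [-1.7978e+02  1.6000e-01  1.6894e+02] J [-11.  21.   3.   0. -72. -90.] F [-2.9 -8.8  6. ] w 0.0178 g 5.239386409521103
```

```bash
cat > pic.py <<'E'
from plant import optics
import cv2,numpy as np,sys,pickle
def pic(name,wcrop,scrop,f=(2,4),ccrop=None):
    o=np.zeros((600,800,3),np.uint8); x=0
    for c,b,k in (('wrist',wcrop,f[0]),('side',scrop,f[1])):
        if b is None: continue
        d=optics.capture(c); pickle.dump(d,open(name+c+'.pkl','wb'))
        im=cv2.cvtColor(d['img'],cv2.COLOR_RGB2BGR)[b[1]:b[3],b[0]:b[2]]
        im=cv2.resize(im,None,fx=k,fy=k,interpolation=cv2.INTER_CUBIC)[:600,:800-x]
        o[:im.shape[0],x:x+im.shape[1]]=im; x+=im.shape[1]+4
    cv2.imwrite(f'pics/{name}.png',o)
E
python3 -c "
from pic import *
pic('a',(160,180,360,384),(215,70,305,190),(2,4))"
```

```text
(no output)
```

View pics/a.png

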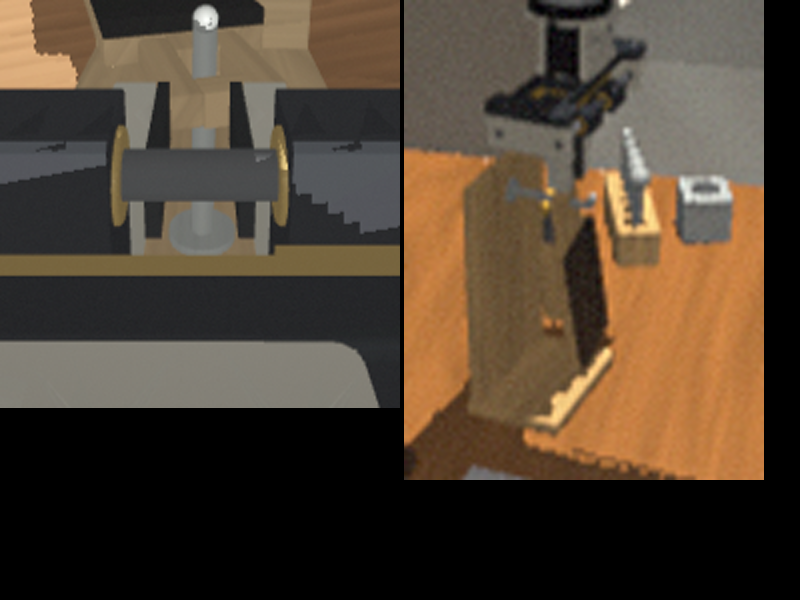

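Emit:
send_rows([
  {"slide": [0,0,0],"turn": 0,"gripper": 0.4},
  {"slide": [0,0,0],"turn": 0,"gripper": 0.6},
  {"slide": [0,0,0],"turn": 0,"gripper": 1},
  {"slide": [0,0,0],"turn": 0,"gripper": 1},
  {"slide": [0,0,0],"turn": 0,"gripper": 1},
])

```text
time_s: 5.9
tcp_pos: [0.61, -0.3116, 0.211]
eef_rot: [180.0, -0.0, 169.0]
contact_force: [0.9, -0.4, 0.0]
gripper_width: 0.045
gripper_force: 0.0
```

Emit:
send_rows([
  {"slide": [0,0,0],"turn": 0,"gripper": 1},
  {"slide": [0,0,0],"turn": 0,"gripper": 1},
  {"slide": [0,0,0],"turn": 0,"gripper": 1},
  {"slide": [0,0,0],"turn": 0,"gripper": 1},
  {"slide": [0,0,0],"turn": 0,"gripper": 1},
])

```text
time_s: 6.32
tcp_pos: [0.61, -0.312, 0.2113]
eef_rot: [180.0, -0.0, 169.0]
contact_force: [-0.1, 0.1, -0.4]
gripper_width: 0.0788
gripper_force: 0.0
```

```bash
python3 -c "
from pic import *
from h import st
st()
pic('b',(160,180,360,384),(215,70,305,190),(2,4))"
```

```text
t 6.32 tcp [ 0.61   -0.312   0.2113] rot [ 1.7999e+02 -1.0000e-02  1.6897e+02] J [-11.  21.   3.  -0. -72. -90.] F [-0.1  0.1 -0.4] w 0.0788 g 0.0
```

View pics/b.png

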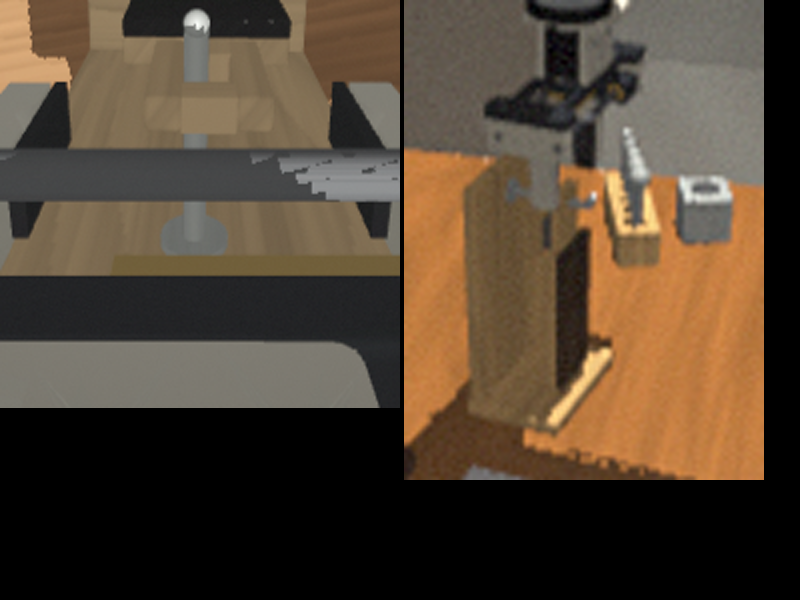

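```bash
python3 - <<'E'
from h import *
import pickle
d=pickle.load(open('bwrist.pkl','rb')); s=st()
T=R.from_euler('xyz',s['eef_rot'],degrees=True)
for uv in [(232.5,237.5),(264,237.5),(296,237.5),(264,228),(264,246)]:
  for z in (.232,.236):
    p=back(d,uv,z); print(uv,z,p.round(4),'tool',T.inv().apply(p-s['tcp_pos']).round(4))
print('hooktip',proj(d,R.from_euler('z',-11.2,degrees=True).apply([-.052,0,.232])+[.637,-.319,0]),'seen',(160+98,180+10))
for x in (-.01,0,.01):
  for z in (0,-.02): print('tool',x,z,proj(d,T.apply([x,0.04,z])+s['tcp_pos']))
E
```

```text
t 6.42 tcp [ 0.6101 -0.312   0.2114] rot [180.    -0.   168.97] J [-11.  21.   3.  -0. -72. -90.] F [ 0.1 -0.4  0.4] w 0.0851 g 0.0
(232.5, 237.5) 0.232 [ 0.6102 -0.3286  0.232 ] tool [-0.0033 -0.0162 -0.0206]
(232.5, 237.5) 0.236 [ 0.6083 -0.3278  0.236 ] tool [-0.0013 -0.0158 -0.0246]
(264, 237.5) 0.232 [ 0.6139 -0.3095  0.232 ] tool [-0.0033  0.0032 -0.0206]
(264, 237.5) 0.236 [ 0.612  -0.3092  0.236 ] tool [-0.0013  0.0032 -0.0246]
(296, 237.5) 0.232 [ 0.6177 -0.2901  0.232 ] tool [-0.0033  0.023  -0.0206]
(296, 237.5) 0.236 [ 0.6156 -0.2902  0.236 ] tool [-0.0013  0.0225 -0.0246]
(264, 228) 0.232 [ 0.6076 -0.3083  0.232 ] tool [ 0.0031  0.0032 -0.0206]
(264, 228) 0.236 [ 0.6058 -0.308   0.236 ] tool [ 0.0049  0.0031 -0.0246]
(264, 246) 0.232 [ 0.6197 -0.3106  0.232 ] tool [-0.0091  0.0033 -0.0206]
(264, 246) 0.236 [ 0.6176 -0.3102  0.236 ] tool [-0.007   0.0032 -0.0246]
hooktip [[256.21030749 195.17526454]] seen (258, 190)
tool -0.01 0 [[316.46946336 232.9415212 ]]
tool -0.01 -0.02 [[322.53423645 246.86846592]]
tool 0 0 [[317.30865786 219.58795639]]
tool 0 -0.02 [[323.56154579 232.29262112]]
tool 0.01 0 [[318.1724971  205.84223579]]
tool 0.01 -0.02 [[324.62234355 217.24163029]]
```

```bash
python3 - <<'E'
from h import *
import pickle
s=st(); T=R.from_euler('xyz',s['eef_rot'],degrees=True)
for x in (-.02,-.0095,0,.0095):
  for y in (.0426,.065): 
    for z in(0,): p=proj('side',T.apply([x,y,z])+s['tcp_pos'])[0]; p2=proj('side',T.apply([x,-y,z])+s['tcp_pos'])[0]; print(x,y,z,'crop',(p-[215,70])*4+[404,0],(p2-[215,70])*4+[404,0])
Rz=R.from_euler('z',-11.2,degrees=True)
for q in [(-52,0,232),(-48,0,219),(33,0,219),(-20,20,235),(-27,20,193),(33,75,250),(-50,75,16),(-50,-75,16)]:
  p=proj('side',Rz.apply(np.array(q)/1e3)+[.637,-.319,0])[0]; print(q,(p-[215,70])*4+[404,0])
E
```

```text
t 6.42 tcp [ 0.6101 -0.312   0.2114] rot [180.    -0.   168.97] J [-11.  21.   3.  -0. -72. -90.] F [ 0.1 -0.4  0.4] w 0.0851 g 0.0
-0.02 0.0426 0 crop [527.75269489 223.65324678] [563.86111958 186.52098198]
-0.02 0.065 0 crop [517.68974227 234.00153044] [572.823264  177.3047195]
-0.0095 0.0426 0 crop [538.05176615 225.82168074] [573.78055074 188.50656443]
-0.0095 0.065 0 crop [528.09323952 236.22235862] [582.6472731  179.24616612]
0 0.0426 0 crop [547.41282215 227.79261881] [582.79468537 190.31093276]
0 0.065 0 crop [537.54975384 238.24103493] [591.57423776 181.01033645]
0.0095 0.0426 0 crop [556.81486107 229.7721857 ] [591.84650365 192.12284426]
0.0095 0.065 0 crop [547.04818975 240.26866021] [600.53808419 182.78179545]
(-52, 0, 232) [590.16254929 192.85603624]
(-48, 0, 219) [585.96709315 204.70196224]
(33, 0, 219) [508.08774161 188.74125054]
(-20, 20, 235) [550.24267932 192.27205679]
(-27, 20, 193) [556.8724831  234.26064045]
(33, 75, 250) [472.38761221 190.99149032]
(-50, 75, 16) [554.85729503 423.33978022]
(-50, -75, 16) [611.39479272 349.26101086]
```

Emit:
send_rows([
  {"slide": [-0.015,0.02,0.05],"turn": 0,"gripper": 1},
  {"slide": [-0.015,0.02,0.1],"turn": 0,"gripper": 1},
  {"slide": [-0.015,0.02,0.1],"turn": 0,"gripper": 0.6},
  {"slide": [-0.015,0.02,0.1],"turn": 0,"gripper": 0.5},
  {"slide": [-0.015,0.02,0.1],"turn": 0,"gripper": 0.4},
], newtons=12)

```text
time_s: 6.83
tcp_pos: [0.6127, -0.3096, 0.1962]
eef_rot: [-180.0, -0.0, 169.0]
contact_force: [-0.1, 0.2, -0.9]
gripper_width: 0.0732
gripper_force: 0.0
```

Emit:
send_rows([
  {"slide": [0,0,0],"turn": 0,"gripper": 0.35},
  {"slide": [0,0,0],"turn": 0,"gripper": 0.35},
  {"slide": [0,0,0],"turn": 0,"gripper": 0.35},
  {"slide": [0,0,0],"turn": 0,"gripper": 0.35},
  {"slide": [0,0,0],"turn": 0,"gripper": 0.35},
])

```text
time_s: 7.25
tcp_pos: [0.6128, -0.3097, 0.1966]
eef_rot: [-180.0, 0.0, 169.0]
contact_force: [-0.0, -1.4, -0.3]
gripper_width: 0.0397
gripper_force: 12.7
```

Emit:
send_rows([
  {"slide": [0,0,0],"turn": 0,"gripper": 0.35},
  {"slide": [0,0,0],"turn": 0,"gripper": 0.35},
  {"slide": [0,0,0],"turn": 0,"gripper": 0.35},
  {"slide": [0,0,0],"turn": 0,"gripper": 0.35},
  {"slide": [0,0,0],"turn": 0,"gripper": 0.35},
])

```text
time_s: 7.67
tcp_pos: [0.6129, -0.3097, 0.1966]
eef_rot: [-180.0, 0.0, 169.0]
contact_force: [0.1, 0.1, 0.9]
gripper_width: 0.04
gripper_force: 12.0
```

```bash
python3 -c "
from h import st
st()"
```

```text
t 7.67 tcp [ 0.6129 -0.3097  0.1966] rot [-1.7999e+02  1.0000e-02  1.6897e+02] J [-11.  22.   2.   0. -70. -90.] F [0.1 0.1 0.9] w 0.04 g 11.950465589761734
```

Emit:
send_rows([
  {"slide": [0,0,-0.03],"turn": 0,"gripper": 0.35},
  {"slide": [0,0,-0.06],"turn": 0,"gripper": 0.35},
  {"slide": [0,0,-0.093],"turn": 0,"gripper": 0.35},
  {"slide": [0,0,-0.093],"turn": 0,"gripper": 0.35},
  {"slide": [0,0,-0.093],"turn": 0,"gripper": 0.35},
])

```text
time_s: 8.08
tcp_pos: [0.613, -0.3095, 0.2108]
eef_rot: [180.0, 0.0, 169.0]
contact_force: [0.7, 0.5, -2.8]
gripper_width: 0.0399
gripper_force: 11.9
```

```bash
python3 -c "
from h import st
st()"
```

```text
t 8.08 tcp [ 0.613  -0.3095  0.2108] rot [1.7999e+02 4.0000e-02 1.6896e+02] J [-11.  21.   3.  -0. -72. -90.] F [ 0.7  0.5 -2.8] w 0.0399 g 11.9119293987751
```

Raised 14.2 mm, weight -2.8 N: held. Draw out level.

Emit:
send_rows([
  {"slide": [0.06,0,0],"turn": 0,"gripper": 0.35},
  {"slide": [0.14,0,0],"turn": 0,"gripper": 0.35},
  {"slide": [0.22,0,0],"turn": 0,"gripper": 0.35},
  {"slide": [0.3,0,0],"turn": 0,"gripper": 0.35},
  {"slide": [0.36,0,0],"turn": 0,"gripper": 0.35},
])

```text
time_s: 8.5
tcp_pos: [0.5583, -0.2989, 0.2102]
eef_rot: [180.0, -0.0, 169.0]
contact_force: [-0.7, 0.1, -2.3]
gripper_width: 0.0398
gripper_force: 11.9
```

```bash
python3 -c "
from h import st
st()"
```

```text
t 8.5 tcp [ 0.5583 -0.2989  0.2102] rot [ 1.7999e+02 -4.0000e-02  1.6895e+02] J [-11.  16.  -4.  -0. -69. -90.] F [-0.7  0.1 -2.3] w 0.0398 g 11.914595067501068
```

Emit:
send_rows([
  {"slide": [0.08,0,0],"turn": 0,"gripper": 0.35},
  {"slide": [0.16,0,0],"turn": 0,"gripper": 0.35},
  {"slide": [0.24,0,0],"turn": 0,"gripper": 0.35},
  {"slide": [0.28,0,0],"turn": 0,"gripper": 0.35},
  {"slide": [0.28,0,0],"turn": 0,"gripper": 0.35},
])

```text
time_s: 8.92
tcp_pos: [0.5174, -0.291, 0.2109]
eef_rot: [180.0, 0.0, 168.9]
contact_force: [-1.4, -0.0, -1.1]
gripper_width: 0.0405
gripper_force: 11.9
```

```bash
python3 -c "
from pic import *
from h import st
st()
pic('c',(160,100,360,384),(205,70,325,200),(1.5,4))"
```

```text
t 8.92 tcp [ 0.5174 -0.291   0.2109] rot [1.7999e+02 2.0000e-02 1.6895e+02] J [-11.  13.  -9.  -0. -68. -91.] F [-1.4 -0.  -1.1] w 0.0405 g 11.915556192398071
```

View pics/c.png

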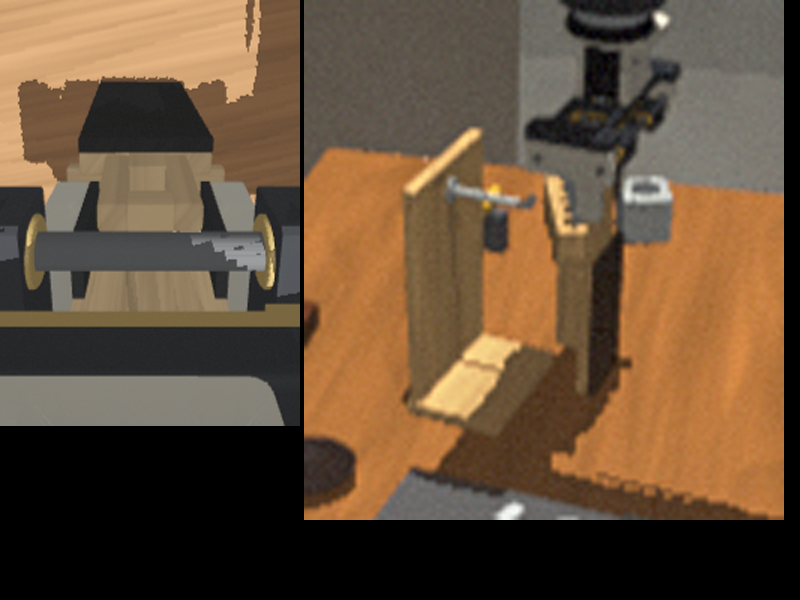

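Emit:
send_rows([
  {"slide": [0,-0.12,0],"turn": 0,"gripper": 0.35},
  {"slide": [0,-0.25,0],"turn": 0,"gripper": 0.35},
  {"slide": [0,-0.4,0],"turn": 0,"gripper": 0.35},
  {"slide": [0,-0.55,0],"turn": 0,"gripper": 0.35},
  {"slide": [0,-0.667,0],"turn": 0,"gripper": 0.35},
])

```text
time_s: 9.43
tcp_pos: [0.4998, -0.391, 0.21]
eef_rot: [-180.0, -0.0, 169.0]
contact_force: [-0.0, -0.1, -2.2]
gripper_width: 0.0398
gripper_force: 12.0
```

Emit:
send_rows([
  {"slide": [0,0,0.05],"turn": 0,"gripper": 0.35},
  {"slide": [0,0,0.1],"turn": 0,"gripper": 0.35},
  {"slide": [0,0,0.15],"turn": 0,"gripper": 0.35},
  {"slide": [0,0,0.2],"turn": 0,"gripper": 0.35},
  {"slide": [0,0,0.2],"turn": 0,"gripper": 0.35},
])

```text
time_s: 9.85
tcp_pos: [0.4989, -0.3881, 0.178]
eef_rot: [179.9, -0.2, 169.0]
contact_force: [-1.2, -0.2, -2.1]
gripper_width: 0.0397
gripper_force: 12.0
```

Emit:
send_rows([
  {"slide": [0,0,0.01],"turn": 0,"gripper": 0.35},
  {"slide": [0,0,0.02],"turn": 0,"gripper": 0.35},
  {"slide": [0,0,0.03],"turn": 0,"gripper": 0.35},
  {"slide": [0,0,0.04],"turn": 0,"gripper": 0.35},
  {"slide": [0,0,0.04],"turn": 0,"gripper": 0.35},
])

```text
time_s: 10.27
tcp_pos: [0.4995, -0.3893, 0.1744]
eef_rot: [180.0, 0.0, 169.0]
contact_force: [0.2, 0.3, -1.8]
gripper_width: 0.04
gripper_force: 12.0
```

```bash
python3 -c "
from plant import optics
from h import *
st()
optics.capture('side')
for n in ['wiper','wiper_grip','wiper_tongue']: print(n,[(np.round(r['location'],3).tolist(),round(r['p'],2)) for r in optics.look_for('side',n)])"
```

```text
t 10.27 tcp [ 0.4995 -0.3893  0.1744] rot [179.99   0.   168.97] J [-20.  18.  -7.  -0. -65. -81.] F [ 0.2  0.3 -1.8] w 0.04 g 11.958244889974594
wiper [([0.497, -0.383, 0.106], 0.92)]
wiper_grip [([0.496, -0.381, 0.104], 0.73)]
wiper_tongue [([0.496, -0.384, 0.104], 0.74), ([0.66, -0.311, 0.092], 0.52)]
```

Emit:
send_rows([
  {"slide": [0,0,0.01],"turn": 0,"gripper": 0.35},
  {"slide": [0,0,0.02],"turn": 0,"gripper": 0.35},
  {"slide": [0,0,0.03],"turn": 0,"gripper": 0.35},
  {"slide": [0,0,0.04],"turn": 0,"gripper": 0.35},
  {"slide": [0,0,0.045],"turn": 0,"gripper": 0.35},
])

```text
time_s: 10.88
tcp_pos: [0.4997, -0.3898, 0.168]
eef_rot: [-180.0, 0.0, 169.0]
contact_force: [0.6, -0.1, 2.2]
gripper_width: 0.04
gripper_force: 12.0
```

```bash
python3 -c "
from h import *
st()"
```

```text
t 10.88 tcp [ 0.4997 -0.3898  0.168 ] rot [-1.7997e+02  4.0000e-02  1.6898e+02] J [-20.  18.  -8.   0. -64. -81.] F [ 0.6 -0.1  2.2] w 0.04 g 11.95100650191307
```

Emit:
send_rows([
  {"slide": [0,0,0],"turn": 0,"gripper": 0.4},
  {"slide": [0.04,0,0],"turn": 0,"gripper": 0.4},
  {"slide": [0.085,0,0],"turn": 0,"gripper": 0.4},
  {"slide": [0.13,0,0.001],"turn": 0,"gripper": 0.4},
  {"slide": [0.17,0,0.002],"turn": 0,"gripper": 0.4},
], newtons=5)

```text
time_s: 11.3
tcp_pos: [0.4735, -0.3845, 0.1676]
eef_rot: [-180.0, 0.0, 169.0]
contact_force: [0.4, 0.1, 1.2]
gripper_width: 0.0399
gripper_force: 5.0
```

```bash
python3 -c "
from plant import optics
from h import *
st()
optics.capture('side')
for n in ['wiper','wiper_grip','wiper_tongue']: print(n,[(np.round(r['location'],3).tolist(),round(r['p'],2)) for r in optics.look_for('side',n)])"
```

```text
t 11.3 tcp [ 0.4735 -0.3845  0.1676] rot [-1.7999e+02  2.0000e-02  1.6895e+02] J [-21.  16. -11.   0. -63. -80.] F [0.4 0.1 1.2] w 0.0399 g 5.025504156947136
wiper [([0.488, -0.378, 0.099], 0.63)]
wiper_grip [([0.488, -0.376, 0.098], 0.93)]
wiper_tongue [([0.492, -0.378, 0.098], 0.65), ([0.622, 0.378, 0.059], 0.33)]
```

Emit:
send_rows([
  {"slide": [0.05,0,0.006],"turn": 0,"gripper": 0.4},
  {"slide": [0.1,0,0.013],"turn": 0,"gripper": 0.4},
  {"slide": [0.15,0,0.022],"turn": 0,"gripper": 0.4},
  {"slide": [0.2,0,0.032],"turn": 0,"gripper": 0.4},
  {"slide": [0.25,0,0.043],"turn": 0,"gripper": 0.4},
])

```text
time_s: 11.92
tcp_pos: [0.4365, -0.3771, 0.1607]
eef_rot: [180.0, -0.0, 169.0]
contact_force: [-0.5, -0.5, 1.2]
gripper_width: 0.04
gripper_force: 5.0
```

```bash
python3 -c "
from plant import optics
from h import *
st()
optics.capture('side')
for n in ['wiper','wiper_grip','wiper_tongue']: print(n,[(np.round(r['location'],3).tolist(),round(r['p'],2)) for r in optics.look_for('side',n)])"
```

```text
t 11.92 tcp [ 0.4365 -0.3771  0.1607] rot [ 1.7999e+02 -2.0000e-02  1.6895e+02] J [-21.  13. -15.  -0. -61. -80.] F [-0.5 -0.5  1.2] w 0.04 g 5.035379379987717
wiper [([0.475, -0.376, 0.099], 0.76)]
wiper_grip [([0.475, -0.37, 0.099], 0.73)]
wiper_tongue [([0.479, -0.372, 0.1], 0.59)]
```

Emit:
send_rows([
  {"slide": [0.1,0,0.033],"turn": 0,"gripper": 0.4},
  {"slide": [0.2,0,0.075],"turn": 0,"gripper": 0.4},
  {"slide": [0.292,0,0.125],"turn": 0,"gripper": 0.4},
  {"slide": [0.38,0,0.183],"turn": 0,"gripper": 0.4},
  {"slide": [0.465,0,0.248],"turn": 0,"gripper": 0.4},
])

```text
time_s: 12.53
tcp_pos: [0.3684, -0.3637, 0.1235]
eef_rot: [180.0, -0.0, 169.0]
contact_force: [-0.2, -0.8, 0.7]
gripper_width: 0.0401
gripper_force: 5.0
```

```bash
python3 -c "
from plant import optics
from h import *
st()
optics.capture('side')
for n in ['wiper','wiper_grip','wiper_tongue']: print(n,[(np.round(r['location'],3).tolist(),round(r['p'],2)) for r in optics.look_for('side',n)])"
```

```text
t 12.53 tcp [ 0.3684 -0.3637  0.1235] rot [ 1.7999e+02 -4.0000e-02  1.6897e+02] J [-23.  10. -25.  -0. -55. -78.] F [-0.2 -0.8  0.7] w 0.0401 g 4.994552582502365
wiper [([0.448, -0.37, 0.091], 0.67)]
wiper_grip [([0.448, -0.364, 0.09], 0.73)]
wiper_tongue [([0.446, -0.364, 0.091], 0.56)]
```

Emit:
send_rows([
  {"slide": [0.092,0,0.088],"turn": 0,"gripper": 0.4},
  {"slide": [0.175,0,0.185],"turn": 0,"gripper": 0.4},
  {"slide": [0.247,0,0.29],"turn": 0,"gripper": 0.4},
  {"slide": [0.307,0,0.402],"turn": 0,"gripper": 0.4},
  {"slide": [0.356,0,0.52],"turn": 0,"gripper": 0.4},
])

```text
time_s: 13.15
tcp_pos: [0.3172, -0.3539, 0.0454]
eef_rot: [-180.0, 0.1, 169.0]
contact_force: [-0.4, -0.4, 0.1]
gripper_width: 0.0405
gripper_force: 5.0
```

```bash
python3 -c "
from plant import optics
from h import *
st()
optics.capture('side')
for n in ['wiper','wiper_grip','wiper_tongue']: print(n,[(np.round(r['location'],3).tolist(),round(r['p'],2)) for r in optics.look_for('side',n)])"
```

```text
t 13.15 tcp [ 0.3172 -0.3539  0.0454] rot [-1.7999e+02  7.0000e-02  1.6897e+02] J [-24.  12. -36.  -0. -43. -77.] F [-0.4 -0.4  0.1] w 0.0405 g 5.007718876004219
wiper []
wiper_grip [([0.42, -0.359, 0.058], 0.62), ([0.567, 0.011, 0.052], 0.29)]
wiper_tongue [([0.422, -0.359, 0.058], 0.9)]
```

Emit:
send_rows([
  {"slide": [0.02,0,0.05],"turn": 0,"gripper": 0.4},
  {"slide": [0.035,0,0.1],"turn": 0,"gripper": 0.4},
  {"slide": [0.045,0,0.15],"turn": 0,"gripper": 0.4},
  {"slide": [0.052,0,0.2],"turn": 0,"gripper": 0.4},
  {"slide": [0.056,0,0.225],"turn": 0,"gripper": 0.4},
])

```text
time_s: 13.77
tcp_pos: [0.308, -0.3519, 0.0109]
eef_rot: [180.0, -0.1, 168.9]
contact_force: [-0.6, 0.3, -1.8]
gripper_width: 0.0401
gripper_force: 5.0
```

```bash
python3 -c "
from plant import optics
from h import *
st()
optics.capture('side')
for n in ['wiper','wiper_grip','wiper_tongue']: print(n,[(np.round(r['location'],3).tolist(),round(r['p'],2)) for r in optics.look_for('side',n)])"
```

```text
t 13.77 tcp [ 0.308  -0.3519  0.0109] rot [ 1.7998e+02 -5.0000e-02  1.6895e+02] J [-25.  14. -39.  -0. -37. -76.] F [-0.6  0.3 -1.8] w 0.0401 g 5.011167302727699
wiper [([0.415, -0.359, 0.037], 0.97), ([0.416, -0.001, 0.004], 0.23)]
wiper_grip [([0.418, -0.357, 0.036], 0.92)]
wiper_tongue [([0.417, -0.36, 0.037], 0.59)]
```

Emit:
send_rows([
  {"slide": [0,0,0.02],"turn": 0,"gripper": 0.4},
  {"slide": [0,0,0.04],"turn": 0,"gripper": 0.4},
  {"slide": [0,0,0.04],"turn": 0,"gripper": 0.4},
  {"slide": [0,0,0.04],"turn": 0,"gripper": 0.5},
  {"slide": [0,0,0.04],"turn": 0,"gripper": 0.6},
])

```text
time_s: 14.38
tcp_pos: [0.3087, -0.3523, 0.0061]
eef_rot: [-180.0, 0.0, 169.0]
contact_force: [0.5, 0.9, -0.7]
gripper_width: 0.0467
gripper_force: 0.0
```

Emit:
send_rows([
  {"slide": [0,0,0],"turn": 0,"gripper": 0.9},
  {"slide": [0,0,0],"turn": 0,"gripper": 0.9},
  {"slide": [0,0,0],"turn": 0,"gripper": 0.9},
  {"slide": [0,0,0],"turn": 0,"gripper": 0.9},
  {"slide": [0,0,0],"turn": 0,"gripper": 0.9},
])

```text
time_s: 14.8
tcp_pos: [0.3085, -0.3522, 0.006]
eef_rot: [-180.0, 0.0, 169.0]
contact_force: [-0.0, -0.2, -0.2]
gripper_width: 0.0764
gripper_force: 0.0
```

Emit:
send_rows([
  {"slide": [0,0,-0.2],"turn": 0,"gripper": 0.9},
  {"slide": [0,0,-0.4],"turn": 0,"gripper": 0.9},
  {"slide": [0,0,-0.6],"turn": 0,"gripper": 0.9},
  {"slide": [0,0,-0.8],"turn": 0,"gripper": 0.9},
  {"slide": [0,0,-1],"turn": 0,"gripper": 0.9},
])

```text
time_s: 15.22
tcp_pos: [0.3082, -0.352, 0.1576]
eef_rot: [180.0, 0.0, 169.0]
contact_force: [0.9, -0.5, -0.9]
gripper_width: 0.0792
gripper_force: 0.0
```

```bash
python3 -c "
from plant import optics
from h import *
st()
for c in ('side','scene','wrist'):
  d=optics.capture(c)
  if c=='wrist': __import__('pickle').dump(d,open('e.pkl','wb'))
  print(c,d['attitude'] if c=='wrist' else '')
  for n in ['wiper','wiper_grip','wiper_tongue']: print(n,[(np.round(r['location'],3).tolist(),round(r['p'],2)) for r in optics.look_for(c,n)])"
```

```text
t 15.22 tcp [ 0.3082 -0.352   0.1576] rot [1.8000e+02 1.0000e-02 1.6896e+02] J [-25.   3. -28.  -0. -59. -76.] F [ 0.9 -0.5 -0.9] w 0.0792 g 0.0
side 
wiper [([0.41, -0.359, 0.024], 0.71)]
wiper_grip [([0.406, -0.357, 0.018], 0.94)]
wiper_tongue [([0.408, -0.358, 0.021], 0.61)]
scene 
wiper [([0.423, -0.381, 0.02], 0.76)]
wiper_grip [([0.428, -0.383, 0.019], 0.84)]
wiper_tongue [([0.431, -0.38, 0.022], 0.86)]
wrist [ 1.63606982e+02 -1.19525469e-02  7.90082090e+01]
wiper [([0.373, -0.367, 0.016], 0.61)]
wiper_grip [([0.376, -0.368, 0.02], 0.96)]
wiper_tongue [([0.378, -0.365, 0.022], 0.87)]
```

Emit:
send_rows([
  {"slide": [-0.2,0,-0.2],"turn": 0,"gripper": 1},
  {"slide": [-0.4,0,-0.4],"turn": 0,"gripper": 1},
  {"slide": [-0.6,0,-0.4],"turn": 0,"gripper": 1},
  {"slide": [-0.8,0,-0.4],"turn": 0,"gripper": 1},
  {"slide": [-1,0,-0.4],"turn": 0,"gripper": 1},
])

```text
time_s: 16.23
tcp_pos: [0.4573, -0.3812, 0.2163]
eef_rot: [-180.0, 0.1, 169.0]
contact_force: [0.0, 0.6, -0.5]
gripper_width: 0.0873
gripper_force: 0.0
```

Emit:
send_rows([
  {"slide": [-0.2,0,0],"turn": 0,"gripper": 1},
  {"slide": [-0.4,0,0],"turn": 0,"gripper": 1},
  {"slide": [-0.4,0,0],"turn": 0,"gripper": 1},
  {"slide": [-0.4,0,0],"turn": 0,"gripper": 1},
  {"slide": [-0.4,0,0],"turn": 0,"gripper": 1},
])

```text
time_s: 16.65
tcp_pos: [0.5143, -0.3922, 0.215]
eef_rot: [180.0, -0.1, 169.0]
contact_force: [-0.4, -0.7, -0.6]
gripper_width: 0.0874
gripper_force: 0.0
```

```bash
python3 -c "
from pic import *
from h import *
st()
d=optics.capture('wrist'); pickle.dump(d,open('f.pkl','wb'))
Rz=R.from_euler('z',-11,degrees=True)
O=np.array([.486,-.387,0])
q=lambda x,y,z:O+Rz.apply([-z/1e3,y/1e3,0])*1+[0,0,(14+x)/1e3]
for a in [(6,33,0),(6,-33,0),(6,33,150),(6,-33,150),(6,20,205),(6,-20,205),(38,0,35),(38,0,125)]: print(a,proj(d,q(*a))[0].round())
im=cv2.cvtColor(d['img'],cv2.COLOR_RGB2BGR); cv2.imwrite('pics/f.png',cv2.resize(im[0:250,130:390],(780,750),interpolation=cv2.INTER_CUBIC)[:600])"
```

```text
t 16.65 tcp [ 0.5143 -0.3922  0.215 ] rot [ 1.7998e+02 -1.0000e-01  1.6897e+02] J [-20.  18.  -2.  -0. -70. -81.] F [-0.4 -0.7 -0.6] w 0.0874 g 0.0
(6, 33, 0) [284. 141.]
(6, -33, 0) [234. 141.]
(6, 33, 150) [287.  11.]
(6, -33, 150) [230.  11.]
(6, 20, 205) [277. -45.]
(6, -20, 205) [241. -45.]
(38, 0, 35) [259. 114.]
(38, 0, 125) [259.  28.]
```

View pics/f.png

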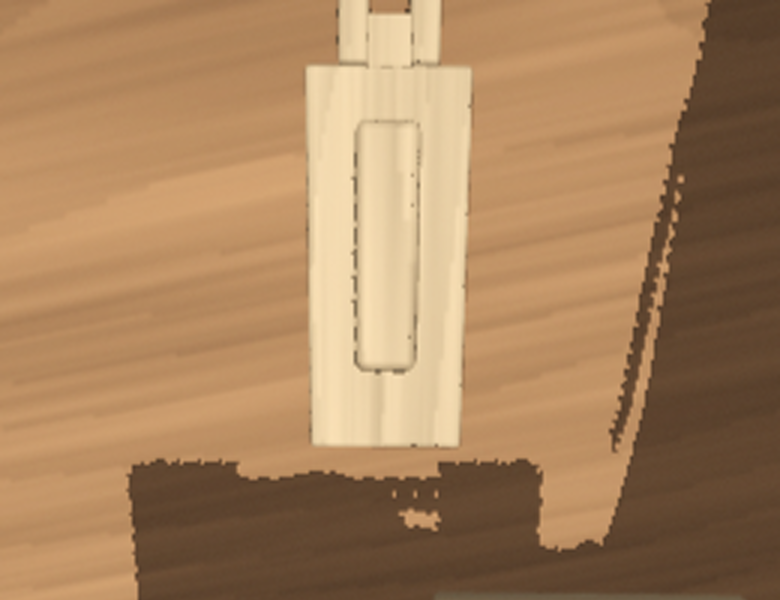

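```bash
python3 - <<'E'
from h import *
import pickle
d=pickle.load(open('f.pkl','rb'))
px=lambda u,v:((u+.5)/3-.5+130,(v+.5)/3-.5)
# own (x,y,z) -> lying: frame with X = -own z dir
ob=[(d,px(312,446),(0,-33,20)),(d,px(460,446),(0,33,20)),(d,px(305,66),(-150,-33,20)),(d,px(472,66),(-150,33,20))]
x,y,w,r=fit(ob,[.486,-.387,-.19]); print(x,y,w,r)
Rz=R.from_euler('z',w,degrees=True)
g=Rz.apply([-.08,0,0])+[x,y,0]; print('grip',g)
print([ (z,proj(d,Rz.apply([-z/1e3,0,0])+[x,y,.052])[0]) for z in (35,125)])
go(g[0],g[1],.12,180+w); go(g[0],g[1],.025,180+w)
E
```

```text
0.49623344200185426 -0.3896986898031523 -11.348019457804664 [[-0.3  0.5]
 [ 0.4  0.8]
 [-0.4 -0.7]
 [ 0.3 -0.2]]
grip [ 0.41779743 -0.37395726  0.        ]
[(35, array([258.47775183, 123.50824323])), (125, array([258.93358385,  38.99397742]))]
slide [ 0.652 -0.003  0.637] turn 0.003
slide [ 0.651 -0.004  1.271] turn 0.003
```

Emit:
send_rows([
  {"slide": [0.22,0,0.2],"turn": 0,"gripper": 1},
  {"slide": [0.44,0,0.4],"turn": 0,"gripper": 1},
  {"slide": [0.65,0,0.6],"turn": 0.003,"gripper": 1},
  {"slide": [0.652,-0.003,0.8],"turn": 0.003,"gripper": 1},
  {"slide": [0.652,-0.003,0.9],"turn": 0.003,"gripper": 1},
])

```text
time_s: 17.12
tcp_pos: [0.4136, -0.3724, 0.0784]
eef_rot: [179.9, -0.2, 168.6]
contact_force: [-0.1, 0.8, 0.3]
gripper_width: 0.0871
gripper_force: 0.0
```

```bash
python3 -c "
from h import *
st(); go(.4178,-.374,.025,168.65)"
```

```text
t 17.12 tcp [ 0.4136 -0.3724  0.0784] rot [ 1.7990e+02 -1.6000e-01  1.6857e+02] J [-22.  16. -24.  -0. -50. -79.] F [-0.1  0.8  0.3] w 0.0871 g 0.0
slide [-0.031 -0.005  0.356] turn -0.001
```

Emit:
send_rows([
  {"slide": [-0.005,0,0.1],"turn": 0,"gripper": 1},
  {"slide": [-0.005,0,0.2],"turn": 0,"gripper": 1},
  {"slide": [-0.005,0,0.3],"turn": 0,"gripper": 0.8},
  {"slide": [-0.005,0,0.355],"turn": 0,"gripper": 0.5},
  {"slide": [-0.005,0,0.355],"turn": 0,"gripper": 0.2},
], newtons=25)

```text
time_s: 17.53
tcp_pos: [0.4177, -0.3737, 0.0266]
eef_rot: [180.0, -0.1, 168.7]
contact_force: [-0.5, 0.7, 0.4]
gripper_width: 0.0733
gripper_force: 0.0
```

Emit:
send_rows([
  {"slide": [0,0,0],"turn": 0,"gripper": 0.15},
  {"slide": [0,0,0],"turn": 0,"gripper": 0.15},
  {"slide": [0,0,0],"turn": 0,"gripper": 0.15},
  {"slide": [0,0,0],"turn": 0,"gripper": 0.15},
  {"slide": [0,0,0],"turn": 0,"gripper": 0.15},
], newtons=25)

```text
time_s: 17.95
tcp_pos: [0.4196, -0.3744, 0.0284]
eef_rot: [-180.0, 0.1, 168.7]
contact_force: [-1.4, 0.6, 0.3]
gripper_width: 0.0395
gripper_force: 0.0
```

Emit:
send_rows([
  {"slide": [0,0,0],"turn": 0,"gripper": 0.15},
  {"slide": [0,0,0],"turn": 0,"gripper": 0.15},
  {"slide": [0,0,0],"turn": 0,"gripper": 0.15},
  {"slide": [0,0,0],"turn": 0,"gripper": 0.15},
  {"slide": [0,0,0],"turn": 0,"gripper": 0.15},
])

```text
time_s: 18.37
tcp_pos: [0.4199, -0.3747, 0.0286]
eef_rot: [-180.0, 0.1, 168.7]
contact_force: [-0.6, 0.7, 5.5]
gripper_width: 0.0142
gripper_force: 3.1
```

```bash
python3 -c "
from h import *
st()"
```

```text
t 18.37 tcp [ 0.4199 -0.3747  0.0286] rot [-1.7996e+02  7.0000e-02  1.6872e+02] J [-22.  20. -26.   0. -44. -80.] F [-0.6  0.7  5.5] w 0.0142 g 3.1313280388712883
```

Emit:
send_rows([
  {"slide": [0,0,0],"turn": 0,"gripper": 0.7},
  {"slide": [0,0,0],"turn": 0,"gripper": 0.7},
  {"slide": [0,0,0],"turn": 0,"gripper": 0.7},
  {"slide": [0,0,0],"turn": 0,"gripper": 0.7},
  {"slide": [0,0,0],"turn": 0,"gripper": 0.7},
], newtons=20)

```text
time_s: 18.78
tcp_pos: [0.4189, -0.374, 0.0274]
eef_rot: [180.0, -0.0, 168.7]
contact_force: [-0.6, 0.3, -0.5]
gripper_width: 0.0418
gripper_force: 0.0
```

Emit:
send_rows([
  {"slide": [0,0,0],"turn": 0,"gripper": 0.7},
  {"slide": [0,0,0],"turn": 0,"gripper": 0.7},
  {"slide": [0,0,0.02],"turn": 0,"gripper": 0.7},
  {"slide": [0,0,0.04],"turn": 0,"gripper": 0.7},
  {"slide": [0,0,0.05],"turn": 0,"gripper": 0.7},
])

```text
time_s: 19.2
tcp_pos: [0.419, -0.3741, 0.0196]
eef_rot: [180.0, -0.0, 168.7]
contact_force: [-0.1, 0.4, -0.1]
gripper_width: 0.0614
gripper_force: 0.0
```

```bash
python3 -c "
from h import *
st(); go(.4178,-.374,.020,168.65)
from plant import optics
optics.capture('side'); print([(np.round(r['location'],3).tolist(),round(r['p'],2)) for r in optics.look_for('side','wiper')])"
```

```text
t 19.2 tcp [ 0.419  -0.3741  0.0196] rot [ 1.7999e+02 -4.0000e-02  1.6868e+02] J [-22.  21. -26.  -0. -43. -80.] F [-0.1  0.4 -0.1] w 0.0614 g 0.0
slide [ 0.008 -0.001 -0.003] turn 0.0
[([0.766, -0.136, 0.011], 0.74), ([0.402, -0.358, 0.026], 0.66), ([0.568, 0.014, 0.051], 0.54)]
```

Emit:
send_rows([
  {"slide": [0.008,0,0],"turn": 0,"gripper": 0.2},
  {"slide": [0.008,0,0],"turn": 0,"gripper": 0.2},
  {"slide": [0.008,0,0],"turn": 0,"gripper": 0.2},
  {"slide": [0.008,0,0],"turn": 0,"gripper": 0.2},
  {"slide": [0.008,0,0],"turn": 0,"gripper": 0.2},
], newtons=15)

```text
time_s: 19.72
tcp_pos: [0.4182, -0.374, 0.0203]
eef_rot: [-180.0, 0.0, 168.7]
contact_force: [-1.1, -0.3, -0.3]
gripper_width: 0.0335
gripper_force: 0.0
```

Emit:
send_rows([
  {"slide": [0,0,0],"turn": 0,"gripper": 0.2},
  {"slide": [0,0,0],"turn": 0,"gripper": 0.2},
  {"slide": [0,0,0],"turn": 0,"gripper": 0.2},
  {"slide": [0,0,0],"turn": 0,"gripper": 0.2},
  {"slide": [0,0,0],"turn": 0,"gripper": 0.2},
], newtons=25)

```text
time_s: 20.13
tcp_pos: [0.4182, -0.374, 0.0203]
eef_rot: [-180.0, 0.0, 168.7]
contact_force: [-1.6, 0.5, 0.1]
gripper_width: 0.0236
gripper_force: 25.0
```

```bash
python3 -c "
from h import *
st()"
```

```text
t 20.13 tcp [ 0.4182 -0.374   0.0203] rot [-1.800e+02  1.000e-02  1.687e+02] J [-22.  21. -27.   0. -43. -79.] F [-1.6  0.5  0.1] w 0.0236 g 24.99620407819748
```

Emit:
send_rows([
  {"slide": [0,0,-0.1],"turn": 0,"gripper": 0.2},
  {"slide": [0,0,-0.25],"turn": 0,"gripper": 0.2},
  {"slide": [0,0,-0.4],"turn": 0,"gripper": 0.2},
  {"slide": [0,0,-0.55],"turn": 0,"gripper": 0.2},
  {"slide": [0,0,-0.7],"turn": 0,"gripper": 0.2},
])

```text
time_s: 20.55
tcp_pos: [0.4175, -0.3737, 0.1258]
eef_rot: [180.0, -0.1, 168.7]
contact_force: [1.0, 0.2, -2.6]
gripper_width: 0.0239
gripper_force: 25.0
```

```bash
python3 -c "
from h import *
st(); go(.44,-.13,.13,261.3); go(.6235,-.031,.13,261.3)"
```

```text
t 20.55 tcp [ 0.4175 -0.3737  0.1258] rot [ 1.7997e+02 -6.0000e-02  1.6868e+02] J [-22.  14. -20.  -0. -57. -79.] F [ 1.   0.2 -2.6] w 0.0239 g 24.992955029010773
slide [ 0.172  1.622 -0.027] turn -1.029
slide [-0.898  2.509 -0.028] turn -1.029
```

Emit:
send_rows([
  {"slide": [0,0.16,0],"turn": 0,"gripper": 0.2},
  {"slide": [0.03,0.32,0],"turn": 0,"gripper": 0.2},
  {"slide": [0.05,0.48,0],"turn": 0,"gripper": 0.2},
  {"slide": [0.07,0.65,0],"turn": 0,"gripper": 0.2},
  {"slide": [0.086,0.81,0],"turn": 0,"gripper": 0.2},
])

```text
time_s: 20.97
tcp_pos: [0.4286, -0.251, 0.1248]
eef_rot: [180.0, -0.0, 168.7]
contact_force: [0.7, 1.5, -1.8]
gripper_width: 0.0235
gripper_force: 25.0
```

Emit:
send_rows([
  {"slide": [0,0.16,0],"turn": 0,"gripper": 0.2},
  {"slide": [0.03,0.32,0],"turn": 0,"gripper": 0.2},
  {"slide": [0.05,0.48,0],"turn": 0,"gripper": 0.2},
  {"slide": [0.07,0.65,0],"turn": 0,"gripper": 0.2},
  {"slide": [0.086,0.81,0],"turn": 0,"gripper": 0.2},
])

```text
time_s: 21.38
tcp_pos: [0.4398, -0.1294, 0.1249]
eef_rot: [180.0, -0.0, 168.7]
contact_force: [0.1, -0.5, -1.5]
gripper_width: 0.0237
gripper_force: 25.0
```

Emit:
send_rows([
  {"slide": [0,0,0],"turn": -0.06,"gripper": 0.2},
  {"slide": [0,0,0],"turn": -0.13,"gripper": 0.2},
  {"slide": [0,0,0],"turn": -0.2,"gripper": 0.2},
  {"slide": [0,0,0],"turn": -0.27,"gripper": 0.2},
  {"slide": [0,0,0],"turn": -0.34,"gripper": 0.2},
])

```text
time_s: 21.8
tcp_pos: [0.4399, -0.1304, 0.1249]
eef_rot: [180.0, -0.0, -160.4]
contact_force: [-0.1, -0.6, -3.4]
gripper_width: 0.0236
gripper_force: 25.0
```

Emit:
send_rows([
  {"slide": [0,0,0],"turn": -0.07,"gripper": 0.2},
  {"slide": [0,0,0],"turn": -0.14,"gripper": 0.2},
  {"slide": [0,0,0],"turn": -0.21,"gripper": 0.2},
  {"slide": [0,0,0],"turn": -0.28,"gripper": 0.2},
  {"slide": [0,0,0],"turn": -0.35,"gripper": 0.2},
])

```text
time_s: 22.22
tcp_pos: [0.4399, -0.1306, 0.1248]
eef_rot: [180.0, -0.0, -128.9]
contact_force: [-0.2, -0.4, -1.9]
gripper_width: 0.0239
gripper_force: 25.0
```

Emit:
send_rows([
  {"slide": [0,0,0],"turn": -0.07,"gripper": 0.2},
  {"slide": [0,0,0],"turn": -0.14,"gripper": 0.2},
  {"slide": [0,0,0],"turn": -0.21,"gripper": 0.2},
  {"slide": [0,0,0],"turn": -0.28,"gripper": 0.2},
  {"slide": [0,0,0],"turn": -0.339,"gripper": 0.2},
])

```text
time_s: 22.63
tcp_pos: [0.4399, -0.1306, 0.1248]
eef_rot: [180.0, 0.0, -98.4]
contact_force: [-0.1, -0.2, -2.6]
gripper_width: 0.0232
gripper_force: 25.0
```

```bash
python3 -c "
from h import *
st(); go(.6235,-.031,.13,261.3)"
```

```text
t 22.63 tcp [ 0.4399 -0.1306  0.1248] rot [ 1.7995e+02  1.0000e-02 -9.8390e+01] J [  8.   4. -32.  -0. -54. -17.] F [-0.1 -0.2 -2.6] w 0.0232 g 24.991494119167328
slide [-0.836 -1.114 -0.035] turn 0.003
```

Emit:
send_rows([
  {"slide": [-0.08,-0.11,0],"turn": 0,"gripper": 0.2},
  {"slide": [-0.16,-0.22,0],"turn": 0,"gripper": 0.2},
  {"slide": [-0.24,-0.33,0],"turn": 0,"gripper": 0.2},
  {"slide": [-0.33,-0.45,0],"turn": 0,"gripper": 0.2},
  {"slide": [-0.42,-0.557,0],"turn": 0.003,"gripper": 0.2},
])

```text
time_s: 23.05
tcp_pos: [0.5331, -0.0805, 0.1248]
eef_rot: [180.0, -0.0, -99.0]
contact_force: [0.3, 0.2, -2.6]
gripper_width: 0.0237
gripper_force: 25.0
```

Emit:
send_rows([
  {"slide": [-0.1,-0.13,0],"turn": 0,"gripper": 0.2},
  {"slide": [-0.2,-0.27,0],"turn": 0,"gripper": 0.2},
  {"slide": [-0.3,-0.4,0],"turn": 0,"gripper": 0.2},
  {"slide": [-0.416,-0.557,0],"turn": 0,"gripper": 0.2},
  {"slide": [-0.416,-0.557,0],"turn": 0,"gripper": 0.2},
])

```text
time_s: 23.47
tcp_pos: [0.6285, -0.0304, 0.1241]
eef_rot: [-179.9, -0.0, -98.9]
contact_force: [0.7, 0.2, -1.8]
gripper_width: 0.0238
gripper_force: 25.0
```

```bash
python3 -c "
from h import *
st(); go(.6235,-.031,.08,261.3)
from pic import *
d=optics.capture('side');e=optics.capture('wrist')
a=cv2.resize(d['img'][120:260,190:330],None,fx=3,fy=3,interpolation=cv2.INTER_CUBIC);b=e['img'][0:384,100:460]
o=np.zeros((420,790,3),np.uint8);o[:,:420]=a;o[:384,425:785]=b
pickle.dump((d,e),open('g.pkl','wb'))
cv2.imwrite('pics/g.png',cv2.cvtColor(o,cv2.COLOR_RGB2BGR))"
```

```text
t 23.47 tcp [ 0.6285 -0.0304  0.1241] rot [-1.7995e+02 -1.0000e-02 -9.8870e+01] J [ 15.  20. -12.   0. -59. -24.] F [ 0.7  0.2 -1.8] w 0.0238 g 24.993153512477875
slide [0.009 0.033 0.294] turn -0.002
```

View pics/g.png

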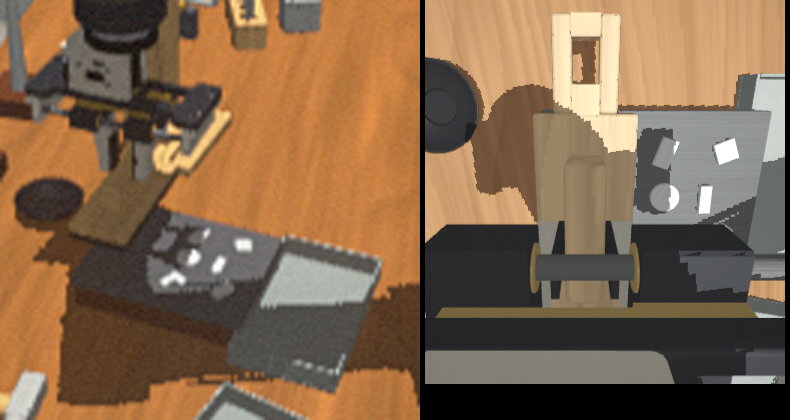

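```bash
python3 - <<'E'
from h import *
import pickle
d,e=pickle.load(open('g.pkl','rb')); Rz=R.from_euler('z',8.7,degrees=True)
f=lambda uv,z:(Rz.apply(back(e,uv,z)-[.565,-.017,0])*1e3).round(1)
for uv in [(209,113),(313,113)]: print('shoulder',f(uv,.124))
for uv in [(295,110),(445,111),(227,13),(295,13)]: print(uv,'plate edge',f(uv,.05),'tongue',f(uv,.124))
s=st(); print('tcp plate',Rz.apply(s['tcp_pos']-[.565,-.017,0])*1e3)
E
```

```text
shoulder [ 93.3 -75.3 124. ]
shoulder [ 29.5 -75.1 124. ]
(295, 110) plate edge [ 31.6 -75.   50. ] tongue [ 40.6 -76.9 124. ]
(445, 111) plate edge [-98.  -73.8  50. ] tongue [-51.5 -76.1 124. ]
(227, 13) plate edge [  87.6 -149.    50. ] tongue [  80.4 -129.5  124. ]
(295, 13) plate edge [  34.  -148.9   50. ] tongue [  42.3 -129.5  124. ]
t 23.57 tcp [ 0.6246 -0.0319  0.1239] rot [ 1.7988e+02 -3.0000e-02 -9.8940e+01] J [ 15.  19. -12.  -0. -59. -24.] F [-1.1 -0.1 -2.3] w 0.0236 g 24.992989897727966
tcp plate [ 61.19674229  -5.73578886 123.87262897]
```

Emit:
send_rows([
  {"slide": [0,0,0.08],"turn": 0,"gripper": 0.2},
  {"slide": [0,0,0.16],"turn": 0,"gripper": 0.2},
  {"slide": [0,0,0.24],"turn": 0,"gripper": 0.2},
  {"slide": [0,0,0.32],"turn": 0,"gripper": 0.2},
  {"slide": [0,0,0.32],"turn": 0,"gripper": 0.2},
])

```text
time_s: 23.98
tcp_pos: [0.6222, -0.0329, 0.0736]
eef_rot: [179.7, -0.1, -99.0]
contact_force: [-0.4, -0.1, -2.8]
gripper_width: 0.0239
gripper_force: 25.0
```

Emit:
send_rows([
  {"slide": [0,0,0.006],"turn": 0,"gripper": 0.2},
  {"slide": [0,0,0.012],"turn": 0,"gripper": 0.2},
  {"slide": [0,0,0.018],"turn": 0,"gripper": 0.2},
  {"slide": [0,0,0.024],"turn": 0,"gripper": 0.2},
  {"slide": [0,0,0.024],"turn": 0,"gripper": 0.2},
])

```text
time_s: 24.4
tcp_pos: [0.625, -0.0324, 0.0739]
eef_rot: [-180.0, 0.0, -99.0]
contact_force: [-0.4, -0.9, -2.7]
gripper_width: 0.0238
gripper_force: 25.0
```

```bash
python3 -c "
from h import *
st()"
```

```text
t 24.4 tcp [ 0.625  -0.0324  0.0739] rot [-1.7997e+02  2.0000e-02 -9.8970e+01] J [ 15.  22. -15.  -0. -53. -24.] F [-0.4 -0.9 -2.7] w 0.0238 g 24.993005096912384
```

Not touching yet; ~3.6 mm to go.

Emit:
send_rows([
  {"slide": [0,0,0.005],"turn": 0,"gripper": 0.2},
  {"slide": [0,0,0.01],"turn": 0,"gripper": 0.2},
  {"slide": [0,0,0.015],"turn": 0,"gripper": 0.2},
  {"slide": [0,0,0.02],"turn": 0,"gripper": 0.2},
  {"slide": [0,0,0.022],"turn": 0,"gripper": 0.2},
])

```text
time_s: 24.82
tcp_pos: [0.6248, -0.0324, 0.0703]
eef_rot: [180.0, -0.0, -99.0]
contact_force: [-1.2, 0.0, 0.2]
gripper_width: 0.0237
gripper_force: 25.0
```

```bash
python3 -c "
from h import *
st()"
```

```text
t 24.82 tcp [ 0.6248 -0.0324  0.0703] rot [179.99  -0.   -98.97] J [ 15.  22. -15.   0. -52. -24.] F [-1.2  0.   0.2] w 0.0237 g 24.99344050884247
```

Touching (~3 N). A touch more.

Emit:
send_rows([
  {"slide": [0,0,0.002],"turn": 0,"gripper": 0.2},
  {"slide": [0,0,0.004],"turn": 0,"gripper": 0.2},
  {"slide": [0,0,0.004],"turn": 0,"gripper": 0.2},
  {"slide": [0,0,0.004],"turn": 0,"gripper": 0.2},
  {"slide": [0,0,0.004],"turn": 0,"gripper": 0.2},
])

```text
time_s: 25.23
tcp_pos: [0.6248, -0.0324, 0.0703]
eef_rot: [-180.0, 0.0, -99.0]
contact_force: [-2.9, 1.3, 5.3]
gripper_width: 0.0236
gripper_force: 25.0
```

```bash
python3 -c "
from h import *
s=st(); p=R.from_euler('z',-8.7,degrees=True).apply([-.075,-.005,0])+[.565,-.017,0]; go(p[0],p[1],s['tcp_pos'][2],261.3)"
```

```text
t 25.23 tcp [ 0.6248 -0.0324  0.0703] rot [-179.98    0.    -98.96] J [ 15.  22. -15.   0. -52. -24.] F [-2.9  1.3  5.3] w 0.0236 g 24.994156658649445
slide [-0.004  0.91  -0.   ] turn -0.003
```

Emit:
send_rows([
  {"slide": [0,0.03,0],"turn": 0,"gripper": 0.2},
  {"slide": [0,0.06,0],"turn": 0,"gripper": 0.2},
  {"slide": [0,0.1,0],"turn": 0,"gripper": 0.2},
  {"slide": [0,0.14,0],"turn": 0,"gripper": 0.2},
  {"slide": [0,0.18,0],"turn": 0,"gripper": 0.2},
])

```text
time_s: 25.65
tcp_pos: [0.5984, -0.028, 0.0703]
eef_rot: [-179.9, 0.0, -98.9]
contact_force: [3.3, -0.6, 3.7]
gripper_width: 0.0236
gripper_force: 25.0
```

```bash
python3 -c "
from h import *
s=st(); p=R.from_euler('z',-8.7,degrees=True).apply([-.075,-.005,0])+[.565,-.017,0]; go(p[0],p[1],s['tcp_pos'][2],261.3)"
```

```text
t 25.65 tcp [ 0.5984 -0.028   0.0703] rot [-1.7989e+02  2.0000e-02 -9.8950e+01] J [ 16.  20. -19.   0. -51. -25.] F [ 3.3 -0.6  3.7] w 0.0236 g 24.995225071907043
slide [-0.003  0.731 -0.001] turn -0.003
```

Emit:
send_rows([
  {"slide": [0,0.04,0.001],"turn": 0,"gripper": 0.2},
  {"slide": [0,0.08,0.002],"turn": 0,"gripper": 0.2},
  {"slide": [0,0.12,0.002],"turn": 0,"gripper": 0.2},
  {"slide": [0,0.16,0.002],"turn": 0,"gripper": 0.2},
  {"slide": [0,0.2,0.002],"turn": 0,"gripper": 0.2},
])

```text
time_s: 26.07
tcp_pos: [0.5692, -0.0233, 0.0703]
eef_rot: [-179.8, 0.0, -98.9]
contact_force: [4.6, -0.4, 5.7]
gripper_width: 0.0237
gripper_force: 25.0
```

Emit:
send_rows([
  {"slide": [0,0.04,0],"turn": 0,"gripper": 0.2},
  {"slide": [0,0.08,0],"turn": 0,"gripper": 0.2},
  {"slide": [0,0.12,0],"turn": 0,"gripper": 0.2},
  {"slide": [0,0.16,0],"turn": 0,"gripper": 0.2},
  {"slide": [0,0.2,0],"turn": 0,"gripper": 0.2},
])

```text
time_s: 26.48
tcp_pos: [0.5396, -0.0186, 0.0703]
eef_rot: [-179.8, 0.0, -98.9]
contact_force: [4.7, -0.3, 6.0]
gripper_width: 0.0238
gripper_force: 25.0
```

```bash
python3 -c "
from h import *
from plant import optics
s=st(); p=R.from_euler('z',-8.7,degrees=True).apply([-.075,-.005,0])+[.565,-.017,0]; go(p[0],p[1],s['tcp_pos'][2],261.3)"
```

```text
t 26.48 tcp [ 0.5396 -0.0186  0.0703] rot [-1.7984e+02  4.0000e-02 -9.8930e+01] J [ 19.  15. -26.   0. -48. -28.] F [ 4.7 -0.3  6. ] w 0.0238 g 24.99474048614502
slide [-0.001  0.334 -0.001] turn -0.003
```

Emit:
send_rows([
  {"slide": [0,0.04,0],"turn": 0,"gripper": 0.2},
  {"slide": [0,0.08,0],"turn": 0,"gripper": 0.2},
  {"slide": [0,0.12,0],"turn": 0,"gripper": 0.2},
  {"slide": [0,0.16,0],"turn": 0,"gripper": 0.2},
  {"slide": [0,0.19,0],"turn": 0,"gripper": 0.2},
])

```text
time_s: 26.9
tcp_pos: [0.5113, -0.0141, 0.0703]
eef_rot: [-179.9, 0.0, -98.9]
contact_force: [4.9, -1.0, 5.4]
gripper_width: 0.0237
gripper_force: 25.0
```

Emit:
send_rows([
  {"slide": [0,0.03,0],"turn": 0,"gripper": 0.2},
  {"slide": [0,0.06,0],"turn": 0,"gripper": 0.2},
  {"slide": [0,0.1,0],"turn": 0,"gripper": 0.2},
  {"slide": [0,0.13,0],"turn": 0,"gripper": 0.2},
  {"slide": [0,0.155,0],"turn": 0,"gripper": 0.2},
])

```text
time_s: 27.32
tcp_pos: [0.4884, -0.0105, 0.0703]
eef_rot: [-179.8, 0.0, -98.9]
contact_force: [4.7, 0.2, 5.6]
gripper_width: 0.0235
gripper_force: 25.0
```

```bash
python3 -c "
from h import *
from plant import optics
s=st(); print(R.from_euler('z',8.7,degrees=True).apply(s['tcp_pos']-[.565,-.017,0]))
Rz=R.from_euler('z',8.7,degrees=True)
for c in('side','scene','wrist'):
  d=optics.capture(c)
  __import__('pickle').dump(d,open('z'+c+'.pkl','wb'))
  for n in ['chip%d'%i for i in range(6)]: print(c,n,[((Rz.apply(r['location']-np.array([.565,-.017,0]))*1e3).round().tolist(),round(r['p'],2)) for r in optics.look_for(c,n)])"
```

```text
t 27.32 tcp [ 0.4884 -0.0105  0.0703] rot [-1.7985e+02  5.0000e-02 -9.8920e+01] J [ 22.  11. -33.   0. -47. -31.] F [4.7 0.2 5.6] w 0.0235 g 24.996404349803925
[-0.07667983 -0.0051383   0.07028919]
side chip0 [([-121.0, 5.0, 12.0], 0.53)]
side chip1 [([-121.0, 5.0, 12.0], 0.53)]
side chip2 [([-121.0, 5.0, 12.0], 0.53)]
side chip3 [([-121.0, 5.0, 12.0], 0.53)]
side chip4 [([-121.0, 5.0, 12.0], 0.53)]
side chip5 [([-121.0, 5.0, 12.0], 0.53)]
scene chip0 [([12.0, 368.0, 52.0], 0.39), ([-189.0, -41.0, -2.0], 0.22)]
scene chip1 [([12.0, 368.0, 52.0], 0.39), ([-189.0, -41.0, -2.0], 0.22)]
scene chip2 [([12.0, 368.0, 52.0], 0.39), ([-189.0, -41.0, -2.0], 0.22)]
scene chip3 [([12.0, 368.0, 52.0], 0.39), ([-189.0, -41.0, -2.0], 0.22)]
scene chip4 [([12.0, 368.0, 52.0], 0.39), ([-189.0, -41.0, -2.0], 0.22)]
scene chip5 [([12.0, 368.0, 52.0], 0.39), ([-189.0, -41.0, -2.0], 0.22)]
wrist chip0 [([-124.0, -34.0, 5.0], 0.68), ([-124.0, 1.0, 17.0], 0.57)]
wrist chip1 [([-124.0, -34.0, 5.0], 0.68), ([-124.0, 1.0, 17.0], 0.57)]
wrist chip2 [([-124.0, -34.0, 5.0], 0.68), ([-124.0, 1.0, 17.0], 0.57)]
wrist chip3 [([-124.0, -34.0, 5.0], 0.68), ([-124.0, 1.0, 17.0], 0.57)]
wrist chip4 [([-124.0, -34.0, 5.0], 0.68), ([-124.0, 1.0, 17.0], 0.57)]
wrist chip5 [([-124.0, -34.0, 5.0], 0.68), ([-124.0, 1.0, 17.0], 0.57)]
```

Emit:
send_rows([
  {"slide": [0,-0.04,-0.002],"turn": 0,"gripper": 0.2},
  {"slide": [0,-0.1,-0.004],"turn": 0,"gripper": 0.2},
  {"slide": [0,-0.16,-0.004],"turn": 0,"gripper": 0.2},
  {"slide": [0,-0.22,-0.004],"turn": 0,"gripper": 0.2},
  {"slide": [0,-0.25,-0.004],"turn": 0,"gripper": 0.2},
])

```text
time_s: 28.78
tcp_pos: [0.5218, -0.0174, 0.0702]
eef_rot: [179.7, -0.1, -99.0]
contact_force: [-12.1, 2.8, 21.0]
gripper_width: 0.0236
gripper_force: 25.0
```

```bash
cat > chips.py <<'E'
from h import *
from plant import optics
import cv2
st(); Rz=R.from_euler('z',8.7,degrees=True)
for c in('side','scene','wrist'):
  d=optics.capture(c)
  for z in (.005,.055):
    m=(d['img'].min(2)>(np.percentile(d['img'][...,2],90) if 0 else 205)).astype(np.uint8)
    n,_,stt,cen=cv2.connectedComponentsWithStats(m)
    for i in range(1,n):
      p=(Rz.apply(back(d,cen[i],z)-np.array([.565,-.017,0]))*1e3).round()
      if 4<=stt[i,4]<600 and ((z<.01 and -230<p[0]<-80) or (z>.01 and -105<p[0]<105)) and abs(p[1])<115: print(c,z,'plate frame',p[:2],'area',stt[i,4],'px',cen[i].round())
E
python3 chips.py
```

```text
t 28.78 tcp [ 0.5218 -0.0174  0.0702] rot [ 1.7971e+02 -1.1000e-01 -9.8980e+01] J [ 20.  14. -28.  -0. -48. -29.] F [-12.1   2.8  21. ] w 0.0236 g 25.01998722553253
side 0.005 plate frame [-124.  -42.] area 8 px [287. 216.]
side 0.005 plate frame [-122.   -8.] area 7 px [284. 222.]
side 0.005 plate frame [-115.   17.] area 4 px [280. 226.]
side 0.005 plate frame [-108.   30.] area 4 px [276. 228.]
scene 0.005 plate frame [-161.  -48.] area 347 px [221. 219.]
wrist 0.005 plate frame [-100. -101.] area 15 px [330.  79.]
wrist 0.005 plate frame [-164.  -99.] area 66 px [409.  82.]
wrist 0.005 plate frame [-174.  -64.] area 74 px [415. 126.]
wrist 0.005 plate frame [-159.  -44.] area 43 px [394. 150.]
wrist 0.005 plate frame [-160.  -29.] area 4 px [392. 167.]
wrist 0.005 plate frame [-127.   10.] area 253 px [351. 208.]
wrist 0.055 plate frame [-88. -98.] area 15 px [330.  79.]
```

Emit:
send_rows([
  {"slide": [0,0,-0.004],"turn": 0,"gripper": 0.2},
  {"slide": [0,0,-0.008],"turn": 0,"gripper": 0.2},
  {"slide": [0,0,-0.008],"turn": 0,"gripper": 0.2},
  {"slide": [0,0,-0.008],"turn": 0,"gripper": 0.2},
  {"slide": [0,0,-0.008],"turn": 0,"gripper": 0.2},
])

```text
time_s: 29.35
tcp_pos: [0.524, -0.0166, 0.0707]
eef_rot: [179.9, -0.0, -99.0]
contact_force: [1.0, 0.2, -2.6]
gripper_width: 0.0233
gripper_force: 25.0
```

```bash
python3 - <<'E'
from h import *
from plant import optics
import cv2
s=st(); print(R.from_euler('z',8.7,degrees=True).apply(s['tcp_pos']-[.565,-.017,0]))
# rectified top view of tray area from scene & wrist at tray floor level, as brightness stats
for c in('wrist','side'):
  d=optics.capture(c)
  g=[]
  Rz=R.from_euler('z',-8.7,degrees=True)
  for x in range(-216,-92,6):
    row=''
    for y in range(-100,102,5):
      u=proj(d,Rz.apply([x/1e3,y/1e3,.006])+[.565,-.017,0])[0].round().astype(int)
      v=d['img'][u[1],u[0]] if 0<=u[0]<512 and 0<=u[1]<384 else None
      row+=' ' if v is None else chr(ord('0')+int(v.mean())//26)
    print(x,row)
  print(c)
E
```

```text
t 29.35 tcp [ 0.524  -0.0166  0.0707] rot [ 1.7992e+02 -2.0000e-02 -9.8980e+01] J [ 20.  14. -28.  -0. -48. -29.] F [ 1.   0.2 -2.6] w 0.0233 g 24.993998408317566
[-0.04056498 -0.00584822  0.07065141]
-216 33333333333333333333333333333333234552333
-210 33333333333333333333333333333333234552333
-204 77777777777777773333333333333333233333331
-198 77777777777777773433333333333332233333332
-192 77777777777777777334343343334312133333333
-186 77777777777777777733333333332112133333321
-180 77777777777777777773333333331112233333321
-174 77777778877777777777333333311112233333331
-168 87778877777777777777334433111112233333331
-162 78787887877877777777734333111112233333331
-156 77888888877877777777774333111112233333311
-150 78888888888887777777777334111112233333311
-144 88888888888887787777777733111112233111111
-138 88888888888888877777777774111112111111111
-132 88888888888888887777899773111112211111111
-126 88888888888499977779999977111111111111111
-120 88888888888765988775555559111111111111111
-114 88888888745555544445555559111111111111111
-108 88888865555222222222222222111111111111111
-102 8
[... 383 characters left out ...]
67667676666666664322332333223333333232
-174 46666677676666666665333223223323333323332
-168 67667677666666666666753222323333333333332
-162 66777777666666666666643333323323333333332
-156 47776667666666666666665332333233233233332
-150 67777776666666666666666522332333233333322
-144 46777766666666666666666653553223323333332
-138 56777776666666666666666763555333333233332
-132 66777776667666566666666666536534333333232
-126 57766666678989856687743566556344333333322
-120 66676776677899757999996565544744323332332
-114 46777667653434333454544885765433232333332
-108 67666666433434333343433336885433333333323
-102 66777776633333332333332357765653332332332
-96 45656335333333332322222333353532323333322
side
```

Emit:
send_rows([
  {"slide": [0,0,0],"turn": 0,"gripper": 0.4},
  {"slide": [0,0,0],"turn": 0,"gripper": 0.6},
  {"slide": [0,0,0],"turn": 0,"gripper": 0.6},
  {"slide": [0,0,0],"turn": 0,"gripper": 0.6},
  {"slide": [0,0,0],"turn": 0,"gripper": 0.6},
])

```text
time_s: 29.87
tcp_pos: [0.5249, -0.0166, 0.0713]
eef_rot: [-180.0, 0.0, -99.0]
contact_force: [-0.1, -0.1, 0.5]
gripper_width: 0.0498
gripper_force: 0.0
```

Emit:
send_rows([
  {"slide": [0,0,-0.1],"turn": 0,"gripper": 0.6},
  {"slide": [0,0,-0.3],"turn": 0,"gripper": 0.6},
  {"slide": [0,0,-0.5],"turn": 0,"gripper": 0.6},
  {"slide": [0,0,-0.75],"turn": 0,"gripper": 0.6},
  {"slide": [0,0,-1],"turn": 0,"gripper": 0.6},
])

```text
time_s: 30.28
tcp_pos: [0.5242, -0.0168, 0.2227]
eef_rot: [180.0, -0.0, -99.0]
contact_force: [1.3, -0.1, -0.2]
gripper_width: 0.0528
gripper_force: 0.0
```

Emit:
send_rows([
  {"slide": [-0.2,-0.2,-0.2],"turn": 0,"gripper": 0.6},
  {"slide": [-0.4,-0.4,-0.4],"turn": 0,"gripper": 0.6},
  {"slide": [-0.6,-0.4,-0.6],"turn": 0,"gripper": 0.6},
  {"slide": [-0.8,-0.4,-0.6],"turn": 0,"gripper": 0.6},
  {"slide": [-1,-0.4,-0.6],"turn": 0,"gripper": 0.6},
])

```text
time_s: 30.7
tcp_pos: [0.6097, 0.1239, 0.3148]
eef_rot: [-179.7, 0.1, -99.0]
contact_force: [0.6, 0.6, -0.4]
gripper_width: 0.0526
gripper_force: 0.0
```

```bash
python3 - <<'E'
from h import *
from plant import optics
import cv2
s=st()
Rz=R.from_euler('z',-8.7,degrees=True)
def grid(d,xs,ys,z):
  for x in xs:
    row=''
    for y in ys:
      u=proj(d,Rz.apply([x/1e3,y/1e3,z])+[.565,-.017,0])[0].round().astype(int)
      v=d['img'][u[1],u[0]] if 0<=u[0]<512 and 0<=u[1]<384 else None
      row+=' ' if v is None else chr(ord('0')+int(v.mean())//26)
    print(x,row)
d=optics.capture('wrist'); grid(d,range(-216,-90,4),range(-104,106,3),.006)
print('plate'); grid(d,range(-104,106,6),range(-80,82,4),.05)
d=optics.capture('side'); print('side'); grid(d,range(-216,-90,4),range(-104,106,3),.006)
for n in ('wiper','jar','dish','hammer'): print(n,[(np.round(r['location'],3).tolist(),round(r['p'],2)) for r in optics.look_for('side',n)])
E
```

```text
t 30.7 tcp [0.6097 0.1239 0.3148] rot [-1.7972e+02  1.4000e-01 -9.9030e+01] J [ 29.  13.   4.   0. -81. -39.] F [ 0.6  0.6 -0.4] w 0.0526 g 0.0
-216           223333333333333333333322333233333333333333333333333333333222
-212           332333333333333333333233333333333333333333333333333333333233
-208           333633333633343333333333333333333333333333333333333333333333
-204           777777777777777777777777777777777773333333333333333333333333
-200           777777777777777777777777777777777773333333333333333333333333
-196           777777777777777777777777777777777776333333333333333333333333
-192           777777777777777777777777777777777777733333333333333333333333
-188           777777777777777777777777777777777777773333333333333333333333
-184           777777777777777777777777777777777777777633333333333333333222
-180           777777777777777777777777777777777777777733333333333333333222
-176           777777777777777777777777777777777777777773333333333333333233
-172           777777777777777777777777777777777777777777333333333333333333
-168           77777777777777777777777777777
[... 4989 characters left out ...]
666666666677889988666889999998668888666668885555677533333333554
-112 4466666666666667667777855447788999997766886667768655233566433333334454
-108 3556666666666668887888764455778999999744666677776664335565533333344445
-104 4567766666666778888888877455778899877666666777776556645666533333333444
-100 4466776666666677888888877566666786666666666767766666766777443333333344
-96 4455665566335555665563556356644663353355335335533555665563333333333444
-92 3323342333222222222332333222323322232222223222222323323335433333333444
wiper [([0.518, 0.007, 0.078], 0.91)]
jar [([0.618, 0.377, 0.058], 0.76)]
dish [([0.767, -0.137, 0.014], 0.66)]
hammer [([0.722, 0.215, 0.024], 0.75), ([0.661, -0.308, 0.014], 0.41)]
```

Emit:
send_rows([
  {"slide": [0.1,0.1,0],"turn": 0.07,"gripper": 0.6},
  {"slide": [0.3,0.2,0],"turn": 0.14,"gripper": 0.6},
  {"slide": [0.5,0.3,0],"turn": 0.21,"gripper": 0.6},
  {"slide": [0.65,0.4,0],"turn": 0.28,"gripper": 0.6},
  {"slide": [0.8,0.5,0],"turn": 0.35,"gripper": 0.6},
])

```text
time_s: 31.42
tcp_pos: [0.5131, 0.013, 0.3114]
eef_rot: [-180.0, 0.0, -130.9]
contact_force: [0.5, 0.0, 0.2]
gripper_width: 0.0528
gripper_force: 0.0
```

Emit:
send_rows([
  {"slide": [0,0,0],"turn": 0.07,"gripper": 0.6},
  {"slide": [0,0,0],"turn": 0.14,"gripper": 0.6},
  {"slide": [0,0,0],"turn": 0.21,"gripper": 0.6},
  {"slide": [0,0,0],"turn": 0.28,"gripper": 0.6},
  {"slide": [0,0,0],"turn": 0.35,"gripper": 0.6},
])

```text
time_s: 31.83
tcp_pos: [0.5141, 0.014, 0.3116]
eef_rot: [-180.0, 0.0, -162.4]
contact_force: [0.2, -0.1, -0.3]
gripper_width: 0.0524
gripper_force: 0.0
```

Emit:
send_rows([
  {"slide": [0,0,0],"turn": 0.07,"gripper": 0.6},
  {"slide": [0,0,0],"turn": 0.14,"gripper": 0.6},
  {"slide": [0,0,0],"turn": 0.21,"gripper": 0.6},
  {"slide": [0,0,0],"turn": 0.28,"gripper": 0.6},
  {"slide": [0,0,0],"turn": 0.32,"gripper": 0.6},
])

```text
time_s: 32.25
tcp_pos: [0.5142, 0.0141, 0.3114]
eef_rot: [180.0, 0.0, 168.8]
contact_force: [0.0, -0.4, 0.5]
gripper_width: 0.0527
gripper_force: 0.0
```

```bash
python3 - <<'E'
from h import *
from plant import optics
import cv2
s=st(); d=optics.capture('wrist'); Rz=R.from_euler('z',-8.7,degrees=True)
for x in range(-150,-88,3):
    row=''
    for y in range(-104,106,3):
      u=proj(d,Rz.apply([x/1e3,y/1e3,.006])+[.565,-.017,0])[0].round().astype(int)
      v=d['img'][u[1],u[0]] if 0<=u[0]<512 and 0<=u[1]<384 else None
      row+=' ' if v is None else chr(ord('0')+int(v.mean())//26)
    print(x,row)
for n in ('chip0','chip1'): print(n,[(R.from_euler('z',8.7,degrees=True).apply(r['location']-np.array([.565,-.017,0])).round(3).tolist(),round(r['p'],2)) for r in optics.look_for('wrist',n)])
E
```

```text
t 32.25 tcp [0.5142 0.0141 0.3114] rot [1.8000e+02 2.0000e-02 1.6879e+02] J [  23.    2.   -9.    0.  -79. -125.] F [ 0.  -0.4  0.5] w 0.0527 g 0.0
-150 3777777777777777777777777777777777777777777777753333333333333333333322
-147 3777777777777777777777777777777777777777777777773333333333333333333222
-144 3777777777777777777777777777777777777777777777775333333333333333333222
-141 3777777777777777777777777777777777777777777777777333333333333333333222
-138 3777777777777777777777777777777777777777777777777733333333333333332322
-135 3777777777777777777777777777777777777777777777777773344333333333333322
-132 4777777777777777777777777777777777777777777777777773455433333333333322
-129 3777777777777777777789999887777777999887777777777775555433333333333322
-126 3777777777777777777799999987777779999999777777777775555333333333333322
-123 3777777777777777777799999977777799999999887777777779953333333333333222
-120 3777777777777777777799999967777799999999999977777799973333333333333332
-117 4777777777777777777799999947777799999999999977577777873333333333333322
-114 37777777777777777777787777777777999
[... 209 characters left out ...]
778888888857777777689897777777888677743333333333333222
-102 4777777777777777778888888877777777775777777777788677333333333333333222
-99 3777777777777777766776677577777776777777777776777777333333333333333222
-96 3555544633333344444443333333344443443333333343555443322222332333333222
-93 7777555555555555555555555555555555555555555555555552222222222233333222
-90 5545544455555555555555555555555555555555555555555422222222222222223222
chip0 [([-0.113, 0.002, 0.012], 0.69), ([-0.11, 0.042, 0.016], 0.57), ([-0.127, 0.055, 0.011], 0.49), ([-0.123, -0.035, 0.005], 0.43)]
chip1 [([-0.113, 0.002, 0.012], 0.69), ([-0.11, 0.042, 0.016], 0.57), ([-0.127, 0.055, 0.011], 0.49), ([-0.123, -0.035, 0.005], 0.43)]
```

```bash
python3 -c "
from plant import order
print(order.close_job())"
```

```text
the job is handed in; nothing more can be done
None
```

The job is handed in; the verdict was not reported. By my last camera readings, all six offcuts are in the scrap tray, the plate is clear, the wiper lies released and sole down on it, and the jar, dish and hammer have not moved; the highest force I read was about 21 N at the wrist, while drawing the wiper back.

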